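# Load the two stages of the probe station

### The job

Load the two stages of the probe station, one piece at a time and in this order. First build up the square stage: set the square carrier flat in the middle of it with its sides in line with the stage's sides, lay the square ceramic tile flat in the carrier's pocket, and stand the steel ring weight flat on the middle of the tile; then set the round dish flat in the middle of the round stage and lay the round ceramic disc flat in the dish's pocket. The ceramic is brittle, so set it down rather than dropping it, and do not knock over the microscope objective or the small jar that stand among the pieces.

Things in the scene. Friction and masses are not known exactly. Their poses are not given: they have to be found in the camera images.
- square_stage: Fixed square stage, aluminium top plate 100 x 100 mm, top surface 35 mm above its origin; black below, with one small brass screw on its +y side that reaches out to 75 mm from the centre, 5 to 27 mm above the table. A thin dark 64 mm square is engraved round the middle of the top. Origin: centre of the underside, on the table; x and y along its sides, z up. Turned by up to 0.4 rad; it stands to the left or the right, swapped with the round stage.
- round_stage: Fixed round stage, aluminium top 104 mm in diameter, top surface 35 mm above its origin, dark base 110 mm in diameter, with one small brass screw on its +y side that reaches out to 75 mm from the centre, 5 to 27 mm above the table. A thin dark circle of 68 mm is engraved round the middle of the top. Origin: centre of the underside, on the table; z up.
- square_carrier: Loose aluminium carrier plate, 60 x 60 mm, 16 mm high over its rim, with a square pocket 48 x 48 mm and 3 mm deep (rim 6 mm wide, pocket floor 13 mm above the underside). About 0.13 kg. Origin: centre of its underside; x and y along its sides, z up. Lies on the table.
- square_tile: Loose white ceramic test tile, 38 x 38 mm, 12 mm thick, two copper tracks and a pad on top. About 0.06 kg, brittle. Origin: centre of its underside; x and y along its sides, z up. Lies flat on the table.
- ring_weight: Loose plain steel ring weight, 36 mm outside diameter, 16 mm bore, 20 mm high. About 0.12 kg. Origin: centre of its underside, on the axis; z up along the axis. Stands on the table with its axis upright; keep the same end up.
- round_dish: Loose round aluminium dish, 62 mm outside diameter, 16 mm high over its rim, with a round pocket 50 mm in diameter and 3 mm deep (rim 6 mm wide, pocket floor 13 mm above the underside). About 0.11 kg. Origin: centre of its underside; z up. Lies on the table.
- round_disc: Loose white ceramic test disc, 40 mm in diameter, 12 mm thick, a copper cross on top. About 0.055 kg, brittle. Origin: centre of its underside; z up. Lies flat on the table.
- objective: Bystander: bright steel microscope objective with a brass band, at most 32 mm in diameter, 44 mm tall, standing loose and upright among the pieces. Origin: centre of its underside; z up.
- jar: Bystander: small amber glass jar with a black cap, 32 mm in diameter, 42 mm tall, standing loose and upright among the pieces. Origin: centre of its underside; z up.
Not all that is in view belongs to the job. Leave any orange or pink look-alike of the round_dish alone.

How it is judged:
On the way, in this order (a step that is already met when the one before it is completed fails the run):
1. the square carrier lies flat, centred and square on the square stage, released (horizontal distance between square_carrier and square_stage below 0.012 m and z of square_carrier in the frame of square_stage between 0.032 and 0.038 m and angle between square_carrier's own z axis and vertical below 0.06 rad and (angle between the x axis of square_carrier and the x axis of square_stage, either way round below 0.21 rad or angle between the x axis of square_carrier and the y axis of square_stage, either way round below 0.21 rad) and contact force between square_carrier and the fingers below 0.2 N and linear speed of square_carrier below 0.02 m/s and angular speed of square_carrier below 0.3 rad/s), for 0.2 s.
2. the square tile lies flat in the square carrier's pocket, released (horizontal distance between square_tile and square_carrier below 0.009 m and z of square_tile in the frame of square_carrier between 0.01 and 0.016 m and angle between square_tile's own z axis and vertical below 0.06 rad and contact force between square_tile and the fingers below 0.2 N and linear speed of square_tile below 0.02 m/s and angular speed of square_tile below 0.3 rad/s), for 0.2 s.
3. the ring weight lies flat on the middle of the square tile, released (horizontal distance between ring_weight and square_tile below 0.01 m and z of ring_weight in the frame of square_tile between 0.009 and 0.015 m and angle between ring_weight's own z axis and vertical below 0.06 rad and contact force between ring_weight and the fingers below 0.2 N and linear speed of ring_weight below 0.02 m/s and angular speed of ring_weight below 0.3 rad/s), for 0.2 s.
4. the round dish lies flat and centred on the round stage, released (horizontal distance between round_dish and round_stage below 0.012 m and z of round_dish in the frame of round_stage between 0.032 and 0.038 m and angle between round_dish's own z axis and vertical below 0.06 rad and contact force between round_dish and the fingers below 0.2 N and linear speed of round_dish below 0.02 m/s and angular speed of round_dish below 0.3 rad/s), for 0.2 s.
5. the round disc lies flat in the round dish's pocket, released (horizontal distance between round_disc and round_dish below 0.009 m and z of round_disc in the frame of round_dish between 0.01 and 0.016 m and angle between round_disc's own z axis and vertical below 0.06 rad and contact force between round_disc and the fingers below 0.2 N and linear speed of round_disc below 0.02 m/s and angular speed of round_disc below 0.3 rad/s), for 0.2 s.
At the end, for the whole second after the job is handed in: Carrier (within 12 mm, 12 degrees) and dish (12 mm) lie centred on the square and round stage, tile and disc lie in their pockets, the ring on the tile (10 mm); all flat (3 mm, 0.06 rad), at rest and released (horizontal distance between square_carrier and square_stage below 0.012 m and z of square_carrier in the frame of square_stage between 0.032 and 0.038 m and angle between each of square_carrier, square_tile, ring_weight, round_dish, round_disc's own z axis and vertical below 0.06 rad and (angle between the x axis of square_carrier and the x axis of square_stage, either way round below 0.21 rad or angle between the x axis of square_carrier and the y axis of square_stage, either way round below 0.21 rad) and linear speed of each of square_carrier, square_tile, ring_weight, round_dish, round_disc below 0.01 m/s and contact force between each of square_carrier, square_tile, ring_weight, round_dish, round_disc and the fingers below 0.2 N and horizontal distance between square_tile and square_carrier below 0.009 m and z of square_tile in the frame of square_carrier between 0.01 and 0.016 m and horizontal distance between ring_weight and square_tile below 0.01 m and z of ring_weight in the frame of square_tile between 0.009 and 0.015 m and horizontal distance between round_dish and round_stage below 0.012 m and z of round_dish in the frame of round_stage between 0.032 and 0.038 m and horizontal distance between round_disc and round_dish below 0.009 m and z of round_disc in the frame of round_dish between 0.01 and 0.016 m); the robot touches nothing.
It fails at once if the ceramic tile is dropped (falls freely more than about 25 mm) (contact force between square_tile and the fingers below 0.05 N and linear speed of square_tile above 0.7 m/s).
It fails at once if the ceramic disc is dropped (falls freely more than about 25 mm) (contact force between round_disc and the fingers below 0.05 N and linear speed of round_disc above 0.7 m/s).
It fails at once if the microscope objective is knocked over (angle between objective's own z axis and vertical above 0.6 rad).
It fails at once if the jar is knocked over (angle between jar's own z axis and vertical above 0.6 rad).
It also fails if it takes over 104 s, if anything falls off the work surface, if the arm or the gripper's body presses on something with over 40 N, if the wrist force passes 120 N, or if a joint passes its speed limit or range.

### The arm

A 6-joint arm with a two-finger parallel gripper is mounted at the origin on the work surface. World frame = base frame: x ahead of the robot, y to its left, z up, the work surface at z = 0. Lengths are in m, angles in rad, forces in N, time in s.
With the tool pointing down it reaches from about 0.35 to 0.975 m from the base axis. Payload 4.9 kg.
Tool frame: the origin (TCP) lies midway between the tips of the shut fingers; the grasp point (between the pads) lies 19 mm behind it; z points along the fingers, x is the direction in which the jaws open and shut, and the axes are right-handed (so a half turn about z gives the same grasp; the last joint's range is limited). The gripper opens to 85 mm and grips with 20 to 120 N. Pads are 22 mm wide; open, the fingers measure 114 mm over their backs; the gripper's body (76 mm by 85 mm) begins 54 mm behind the grasp point. The pads swing forward as they close: fully open they stand 13 mm farther back than shut.
Start: joints at [-1.246, 0.053, 1.613, -0, 1.476, -0.119], TCP at [0.268, -0.564, 0.231] pointing down, gripper open.
Joint ranges: [-3.01, 3.01], [-1.01, 2.22], [0.06, 2.58], [-1.02, 4.17], [0.09, 2.62], [-3.14, 3.14]. Speed limits (rad/s): [2.57, 2.57, 3.14, 3.14, 3.14, 3.14].

### API

Orientations are given as a 3x3 rotation matrix whose columns are the frame's x, y, z axes.
In Python, from station import monitor, camera, ticket, find_in, regions_of, place_of gives the robot as it stands.
- The arm moves only by the shell command python3 -m pendant 'ROWS'. ROWS is JSON, a list of rows, each an object with "hand": the closure, from -1 (fully open) to 1 (shut), so that 0 is half open; "offset": the shift along the tool's x, y, z in cm, a list of three; "turn": the turn about the tool's z in degrees. In form: [{"hand": hand, "offset": [x, y, z], "turn": turn}, ...]. A call has 1 to 12 rows; each row shifts and turns the commanded pose from where the row before left it, along the tool's axes as they then stand; what a row does not reach is not made up. A row lasts 1/12 s, in which the tool goes at most 41.7 mm and 7.16 degrees, less where a joint would pass 70% of its speed; a pose out of reach is approached as far as the arm can. A call is refused whole if a number of a shift passes 4.17 or a number of a turn 7.16, either way. A call with a gripper value outside its range is refused whole. The fingers move at their own pace and stop on an object; the grip force is fixed at half the most. Time passes only in rows, so rows that do not move let the fingers close. It gives the time, the measured TCP pose, the force and the opening at its end, in the units of the state.
- monitor.get_state(): the state, without advancing time (a new reading comes with each control period).
- camera(name): name is "side" or "top"; returns a dict with "pixels" (400x640x3 uint8, red, green, blue), "K" (3x3 intrinsics, pixels), "T" (4x4, takes a point from camera to world coordinates). Camera axes: x right, y down, z forward; pixel columns grow to the right and rows downward; lengths in m; the calibration is good to about 2 mm. A picture is of the moment at which its call begins. There is no depth.
- ticket.hand_in(): hands the job in, once; it reports no verdict.
Trained networks look in the newest picture that a camera, given by its name, has taken for a name from the list of things; names that differ only in an ending like _2 or _b are one class to them, and where a whole thing is asked for, a point or a joint stands for the part that bears it (a point fixed in the world has none). Each returns a list of dicts, best first, with "score" (0 to 1); they miss things now and then, are a little off and sometimes report something else, mostly with a low value. They report only what shows in the picture. A call takes as long as a camera call. They do not tell look-alikes from the thing itself.
- find_in(camera, label): "centre" ([column, row] in pixels, amid what is visible of it).
- regions_of(camera, label): "region" (400x640 bool, what is visible of it) and "centre" ([column, row] in pixels, amid what is visible of it).
- place_of(camera, label): "centre" ([column, row] in pixels: a listed point, or the origin of a listed thing).
The state is a dict: "time_s": time; "joint_positions": joint angles; "joint_velocities": joint speeds; "tau": joint torques, N m; "position": TCP position; "ee_rot": TCP orientation; "force": force on the tool from outside, world axes, zero at the start; "ft_torque": the same for the moment, N m; "opening": finger opening in m.
Only numpy, scipy, OpenCV 4.12 (cv2) and the standard library are available. Lean on these libraries where they do the work, as an engineer would, in place of code of your own. Each camera call takes 0.05 s, during which the arm holds its last target.

## Working session

There is one attempt and no reset: what is moved stays moved. The work goes in short steps, Python scripts to look and compute and a shell command to move; the robot and the scene stay as the last step left them, time stands still between calls to the robot, and variables do not carry over. Pictures are saved under pics/ and viewed, and the job is handed in when it is done.

```bash
mkdir -p pics; ls
cat > h.py <<'E'
from station import monitor, camera, ticket, find_in, regions_of, place_of
import numpy as np, cv2
def snap(n,f):
    c=camera(n); cv2.imwrite('pics/'+f+'.png',c['pixels'][:,:,::-1]); return c
def ray(c,uv,z):
    K=np.array(c['K']);T=np.array(c['T'])
    d=T[:3,:3]@np.linalg.solve(K,[uv[0],uv[1],1.]);o=T[:3,3]
    return o+d*(z-o[2])/d[2]
def proj(c,p):
    K=np.array(c['K']);T=np.array(c['T'])
    q=K@(T[:3,:3].T@(np.array(p)-T[:3,3]));return q[:2]/q[2]
E
python3 - <<'E'
from h import *
np.set_printoptions(precision=4,suppress=True)
names="square_stage round_stage square_carrier square_tile ring_weight round_dish round_disc objective jar".split()
for n in ['top','side']:
    c=snap(n,n+'0'); print(n,c['K'],c['T'])
    for l in names:
        print(l,[(round(r['score'],2),np.round(r['centre'],1),ray(c,r['centre'],0.035 if 'stage' in l else 0.0)[:2]) for r in place_of(n,l)[:4]])
s=monitor.get_state(); print(s)
E
```

```text
pics
top [[501.2904   0.     316.7599]
 [  0.     501.2904 198.811 ]
 [  0.       0.       1.    ]] [[-0.0092 -0.9984  0.0558  0.5514]
 [-0.9999  0.0089 -0.0054  0.0612]
 [ 0.0049 -0.0559 -0.9984  1.0503]
 [ 0.      0.      0.      1.    ]]
square_stage [(0.82, array([468. , 226.3]), array([ 0.5496, -0.25  ]))]
round_stage [(0.68, array([215.9, 224.5]), array([0.5579, 0.26  ]))]
square_carrier [(0.83, array([381. , 171.9]), array([ 0.6656, -0.0803]))]
square_tile [(0.69, array([343.3, 214.7]), array([0.5762, 0.0003]))]
ring_weight [(0.65, array([294.6, 286.9]), array([0.4272, 0.1033]))]
round_dish [(0.89, array([266.7, 119.9]), array([0.7783, 0.16  ])), (0.8, array([291.3, 167.5]), array([0.6766, 0.1086])), (0.63, array([152.9, 185. ]), array([0.6422, 0.3991])), (0.56, array([342.9, 273.8]), array([0.4533, 0.0026]))]
round_disc [(0.73, array([401.3, 268.1]), array([ 0.4639, -0.1193]))]
objective [(0.65, array([218.6, 225.8]), array([0.5554, 0.2612])), (0.48, array([284.4, 226.2]), array([0.5533, 0.1238]))]
jar [(0.53, array([402.7, 219.2]), array([ 0.5657, -0.1241]))]
side [[436.115 
[... 864 characters left out ...]
]), array([0.5551, 0.1198]))]
jar [(0.45, array([347.5, 175.5]), array([ 0.5728, -0.1271])), (0.4, array([326.7, 197.9]), array([ 0.5778, -0.0108]))]
{'time_s': 1.0, 'joint_positions': array([-1.246 ,  0.0527,  1.6129, -0.    ,  1.476 , -0.119 ]), 'joint_velocities': array([ 0.0003, -0.0007, -0.0016,  0.0007,  0.0005, -0.002 ]), 'tau': array([ -0.0011, -39.3687, -37.0472,  -0.0002,   0.0004,   0.    ]), 'position': array([ 0.2683, -0.5644,  0.2313]), 'ee_rot': array([[ 0.4294, -0.9031, -0.    ],
       [-0.9031, -0.4294,  0.    ],
       [-0.    ,  0.    , -1.    ]]), 'force': array([-0.0869, -0.4123, -0.128 ]), 'ft_torque': array([ 0.0198, -0.0086,  0.0071]), 'opening': 0.08534483470923583}
```

View pics/top0.png

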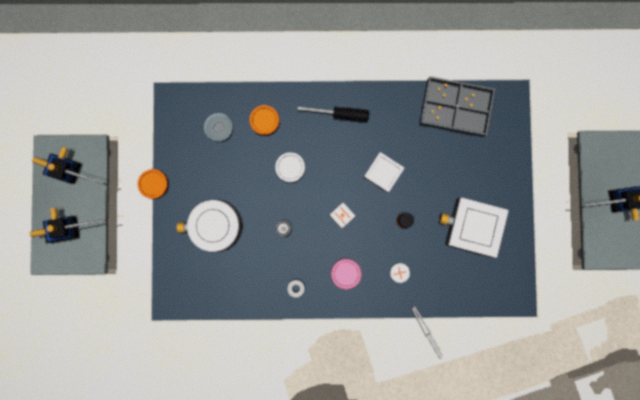

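View pics/side0.png

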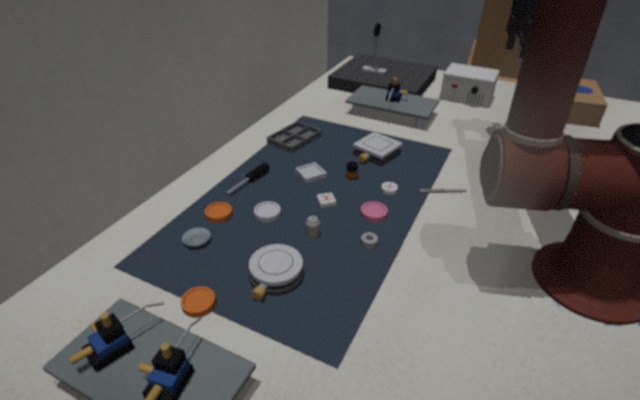

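```bash
cat > meas.py <<'E'
from h import *
np.set_printoptions(precision=4,suppress=True)
def meas(c,uv,z,half,thr=None,f=8):
    u,v=int(uv[0]),int(uv[1])
    g=c['pixels'][v-half:v+half+1,u-half:u+half+1].min(axis=2)
    G=cv2.resize(g,None,fx=f,fy=f,interpolation=cv2.INTER_CUBIC)
    if thr is None: thr,_=cv2.threshold(G,0,255,cv2.THRESH_OTSU)
    B=(G>thr).astype(np.uint8)
    cs,_=cv2.findContours(B,cv2.RETR_EXTERNAL,cv2.CHAIN_APPROX_NONE)
    k=max(cs,key=cv2.contourArea)[:,0,:].astype(float)
    px=(k+.5)/f-.5+[u-half,v-half]
    W=np.array([ray(c,p,z)[:2] for p in px])*1000
    r=cv2.minAreaRect(W.astype(np.float32)); 
    m=cv2.moments(W.astype(np.float32).reshape(-1,1,2))
    return dict(cen=np.array([m['m10'],m['m01']])/m['m00'],rect=np.round(r[0],1),size=np.round(r[1],1),ang=round(r[2],1),thr=thr)
E
python3 - <<'E'
from meas import *
c=snap('top','top1')
for n,uv,z,h in [('square_stage',(477,227),.035,40),('round_stage',(213,225),.035,40),('carrier',(384,171),.016,25),('tile',(343,215),.012,16),('ring',(296,289),.02,14),('dish',(290,167),.016,20),('disc',(400,272),.012,14),('jar',(405,220),.042,14),('obj',(283,228),.044,14)]:
    print(n,meas(c,uv,z,h))
im=c['pixels'][140:310,170:520,::-1]
cv2.imwrite('pics/crop1.png',cv2.resize(im,(770,374),interpolation=cv2.INTER_CUBIC))
E
```

```text
square_stage {'cen': array([ 548.1383, -271.1912]), 'rect': array([ 548.2, -271.1]), 'size': array([101.4, 101.1]), 'ang': 74.4, 'thr': 135.0}
round_stage {'cen': array([556.3883, 267.7688]), 'rect': array([556.4, 267.5]), 'size': array([104.2, 104.1]), 'ang': 46.6, 'thr': 141.0}
carrier {'cen': array([664.5579, -84.2851]), 'rect': array([664.5, -84.3]), 'size': array([62., 62.]), 'ang': 56.5, 'thr': 141.0}
tile {'cen': array([575.7179,   3.4536]), 'rect': array([575.6,   3.5]), 'size': array([40.1, 40. ]), 'ang': 41.9, 'thr': 135.0}
ring {'cen': array([426.4875, 100.8226]), 'rect': array([426.4, 100.8]), 'size': array([35.2, 35.4]), 'ang': 89.4, 'thr': 125.0}
dish {'cen': array([676.5955, 111.3128]), 'rect': array([676.6, 111.3]), 'size': array([61.4, 61.4]), 'ang': 4.9, 'thr': 143.0}
disc {'cen': array([ 455.7846, -113.5942]), 'rect': array([ 455.8, -113.7]), 'size': array([40.5, 40.8]), 'ang': 44.4, 'thr': 134.0}
jar {'cen': array([ 563.5244, -121.3217]), 'rect': array([ 563.5, -121.4]), 'size': array([58.7, 58. ]), 'ang': 89.5, 'thr': 53.0}
obj {'cen': array([549.721, 124.89 ]), 'rect': array([549.8, 125.1]), 'size': array([22.8, 22.9]), 'ang': 60.8, 'thr': 123.0}
```

View pics/crop1.png

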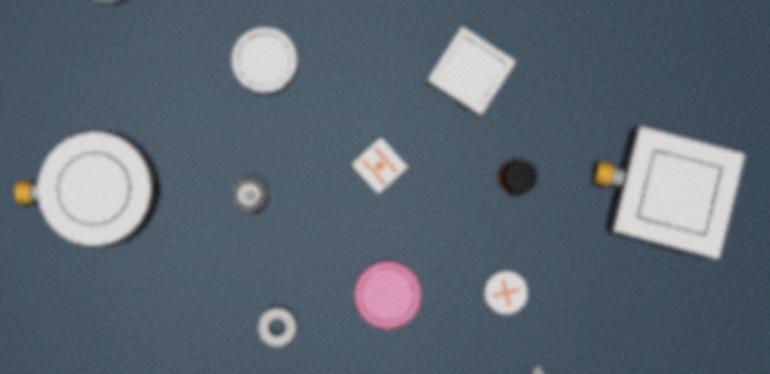

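```bash
cat > nx.py <<'E'
import sys
from h import *
x,y,z,yaw=map(float,sys.argv[1:5])   # mm, deg
s=monitor.get_state();p=s['position']*1000;R=s['ee_rot']
cy=np.degrees(np.arctan2(R[1,0],R[0,0]))
a=np.radians(yaw);X=np.array([np.cos(a),np.sin(a)]);Y=np.array([np.sin(a),-np.cos(a)])
d=np.array([x,y])-p[:2]
print('t %.2f pos'%s['time_s'],p.round(1),'yaw %.1f open %.1f F'%(cy,s['opening']*1000),s['force'].round(1))
t=cy-yaw; t=(t+180)%360-180
print('turn %.1f then offset cm: %.2f %.2f %.2f'%(t,X@d/10,Y@d/10,(p[2]-z)/10))
E
python3 -m pendant '[{"hand":-1,"offset":[0,0,0],"turn":-6.22},{"hand":-1,"offset":[0,0,0],"turn":-6.22},{"hand":-1,"offset":[0,0,0],"turn":-6.22},{"hand":-1,"offset":[0,0,0],"turn":-6.22},{"hand":-1,"offset":[0,0,0],"turn":-6.22},{"hand":-1,"offset":[0.41,-3.8,0],"turn":0},{"hand":-1,"offset":[0.41,-3.8,0],"turn":0},{"hand":-1,"offset":[0.41,-3.8,0],"turn":0},{"hand":-1,"offset":[0.41,-3.8,0],"turn":0},{"hand":-1,"offset":[0.41,-3.8,0],"turn":0},{"hand":-1,"offset":[0.41,-3.8,0],"turn":0},{"hand":-1,"offset":[0.41,-3.8,0],"turn":0}]'
python3 nx.py 664.6 -84.3 80 -33.5
```

```text
time_s: 2.05
position: [0.4399, -0.3569, 0.2316]
ee_rot: [[0.834, -0.552, 0.0], [-0.552, -0.834, -0.0], [0.001, 0.0, -1.0]]
force: [-0.0, -1.2, -0.1]
opening: 0.0853
t 2.05 pos [ 439.9 -356.9  231.6] yaw -33.5 open 85.3 F [-0.  -1.2 -0.1]
turn 0.0 then offset cm: 3.69 -35.13 15.16
```

```bash
python3 -m pendant '[{"hand":-1,"offset":[0.41,-3.8,1.5],"turn":0},{"hand":-1,"offset":[0.41,-3.8,1.5],"turn":0},{"hand":-1,"offset":[0.41,-3.8,1.5],"turn":0},{"hand":-1,"offset":[0.41,-3.8,1.5],"turn":0},{"hand":-1,"offset":[0.41,-3.8,1.5],"turn":0},{"hand":-1,"offset":[0.41,-3.8,1.5],"turn":0},{"hand":-1,"offset":[0.41,-3.8,1.5],"turn":0},{"hand":-1,"offset":[0.41,-3.8,1.5],"turn":0},{"hand":-1,"offset":[0.41,-3.8,1.5],"turn":0},{"hand":-1,"offset":[0,0,0],"turn":0},{"hand":-1,"offset":[0,0,0],"turn":0},{"hand":-1,"offset":[0,0,0],"turn":0}]' >/dev/null
python3 nx.py 664.6 -84.3 80 -33.5
```

```text
t 3.05 pos [658.4 -93.5  96.3] yaw -33.4 open 85.1 F [ 0.5 -0.2  0.3]
turn 0.1 then offset cm: 0.01 -1.11 1.63
```

```bash
python3 -m pendant '[{"hand":-1,"offset":[0,-1.1,1.6],"turn":0},{"hand":-1,"offset":[0,0,2],"turn":0},{"hand":-1,"offset":[0,0,2],"turn":0},{"hand":-1,"offset":[0,0,1.5],"turn":0},{"hand":-1,"offset":[0,0,1.0],"turn":0},{"hand":-1,"offset":[0,0,1.0],"turn":0},{"hand":-1,"offset":[0,0,0.2],"turn":0},{"hand":-1,"offset":[0,0,0],"turn":0},{"hand":-1,"offset":[0,0,0],"turn":0}]' >/dev/null
python3 nx.py 664.6 -84.3 1 -33.5
python3 - <<'E'
from h import *
c=snap('side','s2'); im=c['pixels'][100:260,220:460,::-1]
cv2.imwrite('pics/s2c.png',cv2.resize(im,(720,480),interpolation=cv2.INTER_CUBIC))
E
```

```text
t 3.80 pos [665.1 -84.6   4.2] yaw -33.5 open 84.9 F [-0.2 -0.3  0.5]
turn 0.0 then offset cm: -0.06 0.00 0.32
```

View pics/s2c.png

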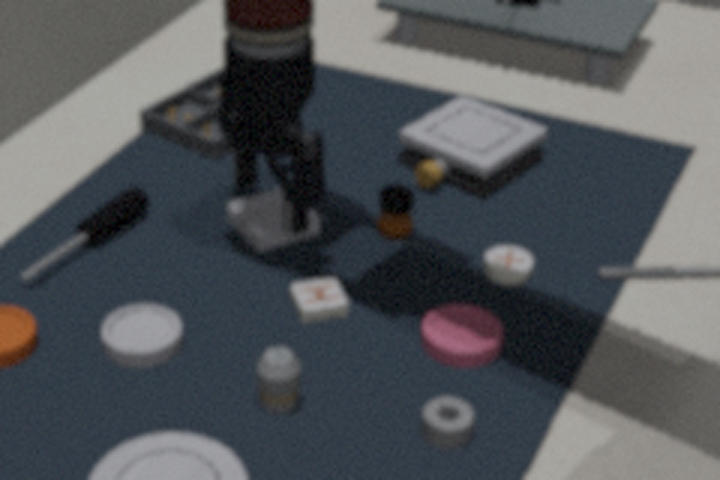

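```bash
python3 -m pendant '[{"hand":-1,"offset":[0,0,0.3],"turn":0},{"hand":-0.6,"offset":[0,0,0],"turn":0},{"hand":-0.4,"offset":[0,0,0],"turn":0},{"hand":0,"offset":[0,0,0],"turn":0},{"hand":1,"offset":[0,0,0],"turn":0},{"hand":1,"offset":[0,0,0],"turn":0},{"hand":1,"offset":[0,0,0],"turn":0},{"hand":1,"offset":[0,0,0],"turn":0},{"hand":1,"offset":[0,0,0],"turn":0},{"hand":1,"offset":[0,0,0],"turn":0}]' >/dev/null
python3 nx.py 664.6 -84.3 1 -33.5
```

```text
t 4.68 pos [665.1 -84.4   1.1] yaw -33.5 open 57.9 F [0.9 0.5 5.2]
turn 0.0 then offset cm: -0.05 0.03 0.01
```

```bash
python3 -m pendant '[{"hand":1,"offset":[0,0,-1],"turn":0},{"hand":1,"offset":[0,0,-2],"turn":0},{"hand":1,"offset":[0,0,-3],"turn":0},{"hand":1,"offset":[0,0,-3],"turn":0},{"hand":1,"offset":[0,0,-2],"turn":0},{"hand":1,"offset":[0,0,-1],"turn":-3.58},{"hand":1,"offset":[0,0,0],"turn":-3.58},{"hand":1,"offset":[0,0,0],"turn":-3.58},{"hand":1,"offset":[0,0,0],"turn":-3.58},{"hand":1,"offset":[0,0,0],"turn":-3.58},{"hand":1,"offset":[0,0,0],"turn":0}]' >/dev/null
python3 nx.py 548.1 -271.2 37 -15.6
```

```text
t 5.60 pos [663.5 -84.1 119.3] yaw -15.5 open 58.5 F [ 1.2 -0.  -1.3]
turn 0.1 then offset cm: -6.08 21.13 8.23
```

```bash
python3 -m pendant '[{"hand":1,"offset":[-0.6,2.11,0],"turn":0},{"hand":1,"offset":[-0.87,3.02,0],"turn":0},{"hand":1,"offset":[-0.87,3.02,0],"turn":0},{"hand":1,"offset":[-0.87,3.02,0],"turn":0},{"hand":1,"offset":[-0.87,3.02,0.5],"turn":0},{"hand":1,"offset":[-0.87,3.02,1],"turn":0},{"hand":1,"offset":[-0.7,2.5,1],"turn":0},{"hand":1,"offset":[-0.43,1.42,1],"turn":0},{"hand":1,"offset":[0,0,1],"turn":0},{"hand":1,"offset":[0,0,0],"turn":0},{"hand":1,"offset":[0,0,0],"turn":0},{"hand":1,"offset":[0,0,0],"turn":0}]' >/dev/null
python3 nx.py 548.1 -271.2 37 -15.6
python3 - <<'E'
from meas import *
c=snap('side','s3'); im=c['pixels'][100:260,220:460,::-1]
cv2.imwrite('pics/s3c.png',cv2.resize(im,(720,480),interpolation=cv2.INTER_CUBIC))
E
```

```text
t 6.60 pos [ 550.  -270.5   75.5] yaw -15.5 open 58.2 F [ 1.  -0.3 -0.7]
turn 0.1 then offset cm: -0.16 0.12 3.85
```

View pics/s3c.png

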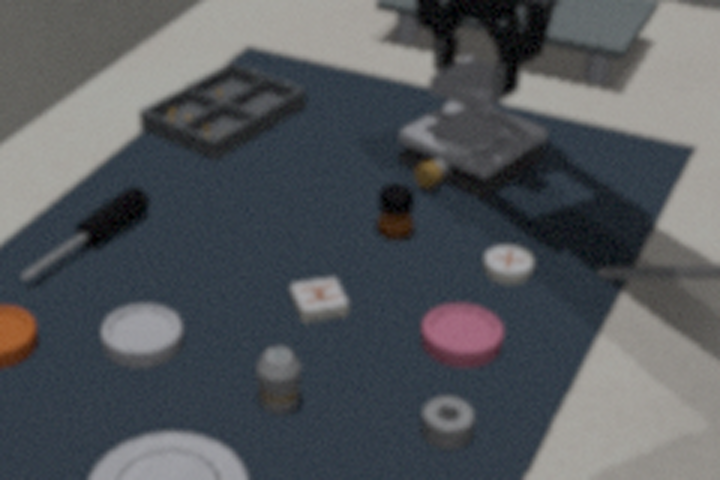

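Run:
```python
from meas import *
c=snap('side','s4'); im=c['pixels'][80:180,320:460,::-1]
cv2.imwrite('pics/s4c.png',cv2.resize(im,(784,560),interpolation=cv2.INTER_CUBIC))
c=snap('top','t4'); im=c['pixels'][180:280,410:550,::-1]
cv2.imwrite('pics/t4c.png',cv2.resize(im,(784,560),interpolation=cv2.INTER_CUBIC))
```

```text
(no output)
```

View pics/s4c.png

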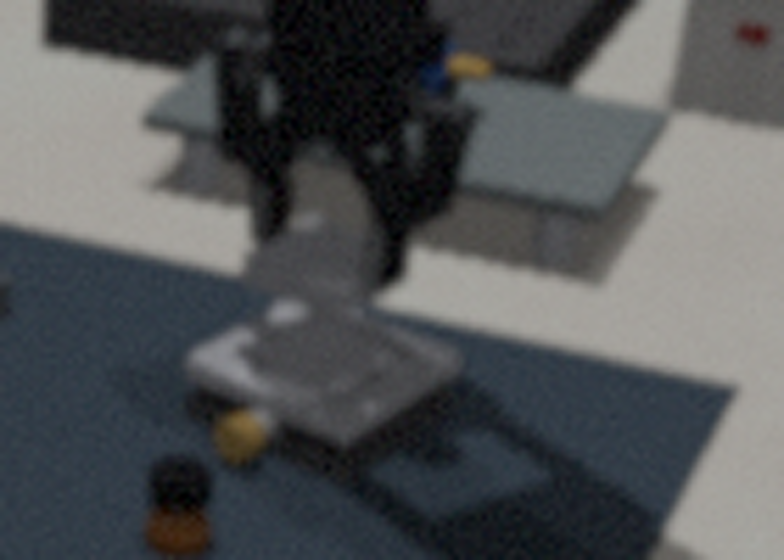

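View pics/t4c.png

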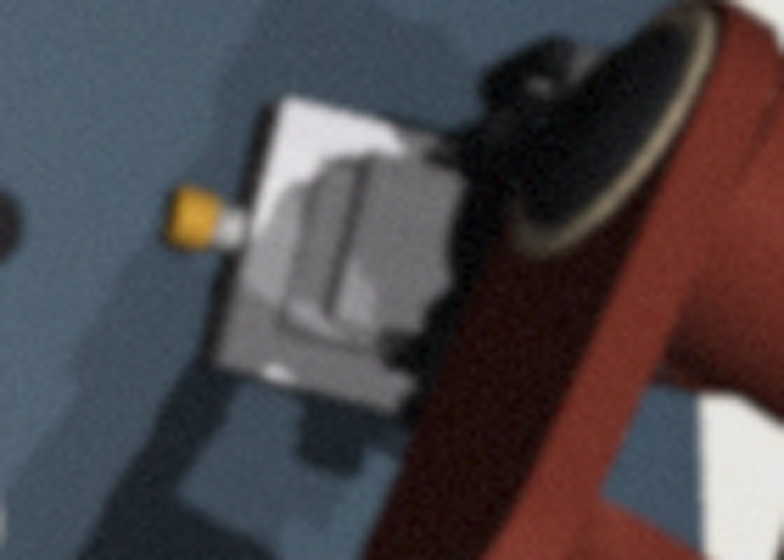

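```bash
cat > ov.py <<'E'
from h import *
def ov(c,img,org,sc,cx,cy,zb,yaw,h=16,half=30,tilt=0):
    a=np.radians(yaw);R=np.array([[np.cos(a),np.sin(a),0],[np.sin(a),-np.cos(a),0],[0,0,-1]])
    t=np.radians(tilt);Rx=np.array([[1,0,0],[0,np.cos(t),-np.sin(t)],[0,np.sin(t),np.cos(t)]])
    for dz,col in ((h/2,(0,255,0)),(-h/2,(0,0,255))):
        P=[np.array([cx,cy,zb+h/2])+R@Rx@np.array([sx*half,sy*half,-dz]) for sx,sy in((1,1),(1,-1),(-1,-1),(-1,1))]
        q=np.array([(proj(c,p/1000)-org)*sc for p in P]).astype(np.int32)
        cv2.polylines(img,[q],True,col,1)
E
python3 - <<'E'
from ov import *
c=camera('side'); 
for t in(0,25,-25):
    im=cv2.resize(c['pixels'][80:180,320:460,::-1],(784,560),interpolation=cv2.INTER_CUBIC)
    ov(c,im,np.array([320,80]),5.6,550,-270.5,76,-15.5,tilt=t)
    cv2.imwrite('pics/s5_%d.png'%t,im)
a=[cv2.imread('pics/s5_%d.png'%t)[100:400,150:500] for t in (0,25,-25)]
cv2.imwrite('pics/s5.png',cv2.resize(np.hstack(a),(800,229)))
E
```

```text
(no output)
```

View pics/s5.png

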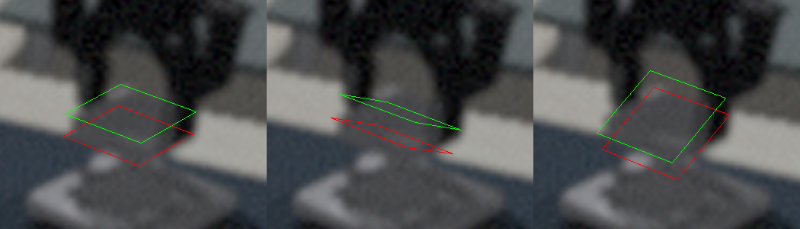

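View pics/s5_0.png

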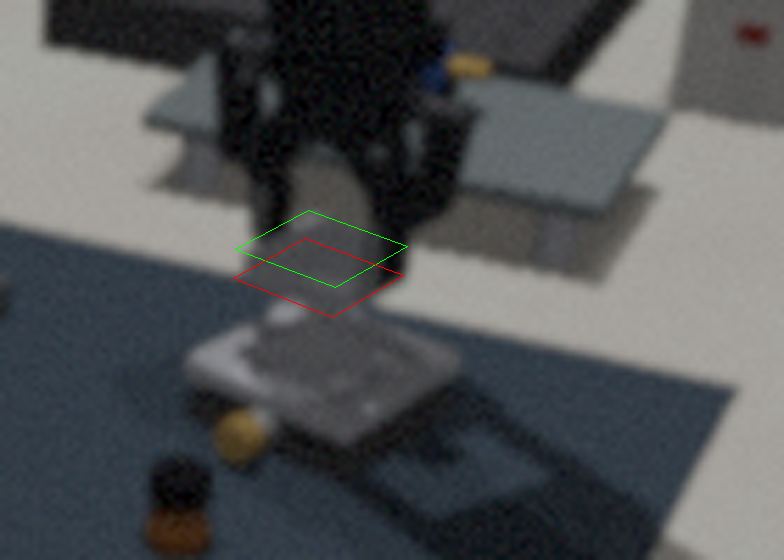

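```bash
python3 -m pendant '[{"hand":1,"offset":[-0.15,0.12,1],"turn":0},{"hand":1,"offset":[0,0,1],"turn":0},{"hand":1,"offset":[0,0,0.8],"turn":0},{"hand":1,"offset":[0,0,0.5],"turn":0},{"hand":1,"offset":[0,0,0.2],"turn":0},{"hand":1,"offset":[0,0,0],"turn":0},{"hand":1,"offset":[0,0,0],"turn":0}]' >/dev/null
python3 nx.py 548.1 -271.2 36 -15.6
```

```text
t 7.38 pos [ 547.4 -272.3   40.1] yaw -15.6 open 58.4 F [-0.2 -0.2 -0.3]
turn 0.0 then offset cm: 0.04 -0.12 0.41
```

```bash
python3 -m pendant '[{"hand":1,"offset":[0,-0.1,0.2],"turn":0},{"hand":1,"offset":[0,0,0.15],"turn":0},{"hand":1,"offset":[0,0,0],"turn":0},{"hand":1,"offset":[0,0,0],"turn":0}]' >/dev/null
python3 nx.py 548.1 -271.2 36 -15.6
python3 - <<'E'
from ov import *
c=camera('side'); 
im=cv2.resize(c['pixels'][80:180,320:460,::-1],(784,560),interpolation=cv2.INTER_CUBIC)
cv2.imwrite('pics/s6.png',im)
E
```

```text
t 7.72 pos [ 547.7 -271.3   36.9] yaw -15.6 open 58.5 F [ 0.4 -0.5 -0.3]
turn 0.0 then offset cm: 0.03 -0.02 0.09
```

View pics/s6.png

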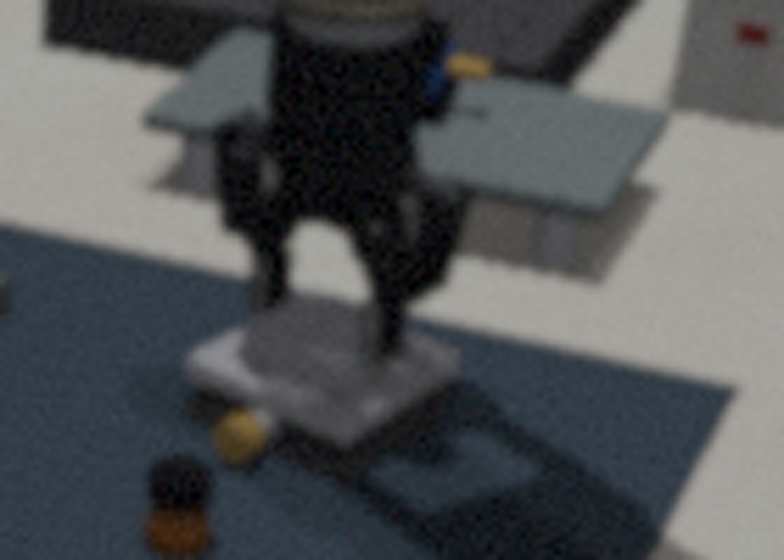

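Flat, fingers either side, carrier over the stage. Last millimetre, then open.

```bash
python3 -m pendant '[{"hand":1,"offset":[0,0,0.1],"turn":0},{"hand":1,"offset":[0,0,0.05],"turn":0},{"hand":1,"offset":[0,0,0],"turn":0}]' | grep force
python3 -m pendant '[{"hand":-0.3,"offset":[0,0,0],"turn":0},{"hand":-0.6,"offset":[0,0,0],"turn":0},{"hand":-1,"offset":[0,0,0],"turn":0},{"hand":-1,"offset":[0,0,0],"turn":0},{"hand":-1,"offset":[0,0,0],"turn":0},{"hand":-1,"offset":[0,0,0],"turn":0},{"hand":-1,"offset":[0,0,-1],"turn":0},{"hand":-1,"offset":[0,0,-3],"turn":0},{"hand":-1,"offset":[0,0,-3],"turn":0},{"hand":-1,"offset":[0,0,0],"turn":0},{"hand":-1,"offset":[0,0,0],"turn":0}]' >/dev/null
python3 nx.py 575.7 3.5 100 -48.1
```

```text
force: [-2.0, 0.1, 2.8]
t 8.93 pos [ 549.6 -272.5  109.2] yaw -15.6 open 85.1 F [-0.5 -0.4 -0.9]
turn 32.5 then offset cm: -18.80 -20.37 0.92
```

```bash
python3 -m pendant '[{"hand":-1,"offset":[0,0,0],"turn":6.5},{"hand":-1,"offset":[0,0,0],"turn":6.5},{"hand":-1,"offset":[0,0,0],"turn":6.5},{"hand":-1,"offset":[0,0,0],"turn":6.5},{"hand":-1,"offset":[0,0,0],"turn":6.5},{"hand":-1,"offset":[-2.35,-2.55,0],"turn":0},{"hand":-1,"offset":[-2.35,-2.55,0],"turn":0},{"hand":-1,"offset":[-2.35,-2.55,0],"turn":0},{"hand":-1,"offset":[-2.35,-2.55,0],"turn":0},{"hand":-1,"offset":[-2.35,-2.55,0],"turn":0},{"hand":-1,"offset":[-2.35,-2.55,0],"turn":0},{"hand":-1,"offset":[-2.35,-2.55,0],"turn":0}]' >/dev/null
python3 -m pendant '[{"hand":-1,"offset":[-2.35,-2.52,0],"turn":0},{"hand":-1,"offset":[0,0,0],"turn":0},{"hand":-1,"offset":[0,0,0],"turn":0},{"hand":-1,"offset":[0,0,0],"turn":0}]' >/dev/null
python3 - <<'E'
from meas import *
c=snap('top','t7')
print(meas(c,(477,227),.035,40))
print(meas(c,(476,227),.051,18))
im=cv2.resize(c['pixels'][160:280,400:550,::-1],(750,600),interpolation=cv2.INTER_CUBIC)
cv2.imwrite('pics/t7c.png',im)
E
python3 nx.py 575.7 3.5 4 -48.1
```

```text
{'cen': array([ 548.1489, -271.1915]), 'rect': array([ 548.2, -271. ]), 'size': array([101.6, 101.3]), 'ang': 74.4, 'thr': 144.0}
{'cen': array([ 550.362 , -271.7478]), 'rect': array([ 548.7, -267.6]), 'size': array([60.6, 73.6]), 'ang': 88.3, 'thr': 190.0}
t 10.32 pos [573.2   3.9 104.7] yaw -48.1 open 85.3 F [-0.4  0.4  0.3]
turn -0.0 then offset cm: 0.20 -0.16 10.07
```

View pics/t7c.png

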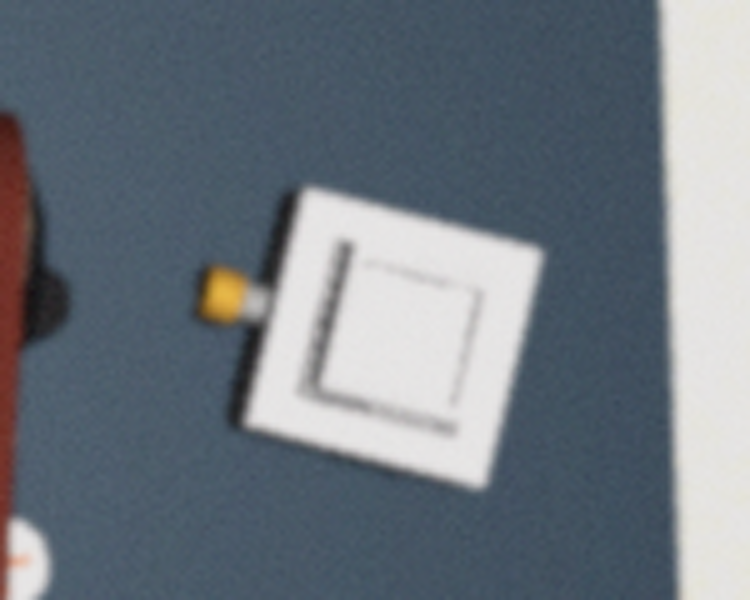

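```bash
python3 - <<'E'
from meas import *
c=camera('top'); print(ray(c,(481.4,226.4),.051)*1000)
E
python3 -m pendant '[{"hand":-1,"offset":[0.2,-0.15,2],"turn":0},{"hand":-1,"offset":[0,0,3],"turn":0},{"hand":-1,"offset":[0,0,2],"turn":0},{"hand":-1,"offset":[0,0,1.5],"turn":0},{"hand":-1,"offset":[0,0,1.0],"turn":0},{"hand":-1,"offset":[0,0,0],"turn":0},{"hand":-1,"offset":[0,0,0],"turn":0},{"hand":-1,"offset":[0,0,0],"turn":0}]' >/dev/null
python3 nx.py 575.7 3.5 4 -48.1
```

```text
[ 549.2216 -271.8844   51.    ]
t 11.03 pos [577.1   3.6  11.6] yaw -48.1 open 85.5 F [-0.4  0.1  0.6]
turn -0.0 then offset cm: -0.09 0.11 0.76
```

```bash
python3 -m pendant '[{"hand":-1,"offset":[-0.09,0.1,0.4],"turn":0},{"hand":-0.6,"offset":[0,0,0.3],"turn":0},{"hand":-0.4,"offset":[0,0,0],"turn":0},{"hand":-0.2,"offset":[0,0,0],"turn":0},{"hand":0,"offset":[0,0,0],"turn":0},{"hand":0.2,"offset":[0,0,0],"turn":0},{"hand":1,"offset":[0,0,0],"turn":0},{"hand":1,"offset":[0,0,0],"turn":0},{"hand":1,"offset":[0,0,0],"turn":0},{"hand":1,"offset":[0,0,0],"turn":0},{"hand":1,"offset":[0,0,0],"turn":0},{"hand":1,"offset":[0,0,0],"turn":0}]' >/dev/null
python3 nx.py 575.7 3.5 4 -48.1
python3 -m pendant '[{"hand":1,"offset":[0,0,-1],"turn":0},{"hand":1,"offset":[0,0,-2],"turn":0},{"hand":1,"offset":[0,0,-3],"turn":0},{"hand":1,"offset":[0,0,-3],"turn":0},{"hand":1,"offset":[0,0,-2],"turn":0},{"hand":1,"offset":[0,0,0],"turn":-6.5},{"hand":1,"offset":[0,0,0],"turn":-6.5},{"hand":1,"offset":[0,0,0],"turn":-6.5},{"hand":1,"offset":[0,0,0],"turn":-6.5},{"hand":1,"offset":[0,0,0],"turn":-6.5},{"hand":1,"offset":[0,0,0],"turn":0},{"hand":1,"offset":[0,0,0],"turn":0}]' >/dev/null
python3 nx.py 549.2 -271.9 52 -15.6
python3 - <<'E'
from ov import *
c=camera('side'); 
im=cv2.resize(c['pixels'][100:220,250:400,::-1],(750,600),interpolation=cv2.INTER_CUBIC)
cv2.imwrite('pics/s8.png',im)
E
```

```text
t 12.03 pos [575.3   4.2   3.9] yaw -48.1 open 35.5 F [-0.5  0.5  6.1]
turn 0.0 then offset cm: 0.08 0.02 -0.01
t 13.03 pos [574.2   4.2 112.9] yaw -15.7 open 36.0 F [ 0.   0.1 -0.7]
turn -0.1 then offset cm: 5.02 27.27 6.09
```

View pics/s8.png

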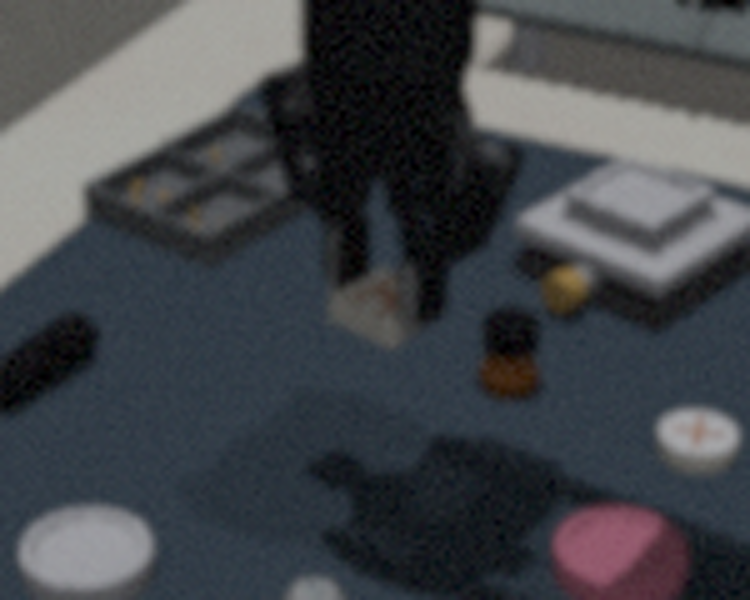

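```bash
python3 -m pendant '[{"hand":1,"offset":[0.36,1.95,0],"turn":0},{"hand":1,"offset":[0.54,2.92,0],"turn":0},{"hand":1,"offset":[0.54,2.92,0],"turn":0},{"hand":1,"offset":[0.54,2.92,0],"turn":0},{"hand":1,"offset":[0.54,2.92,0],"turn":0},{"hand":1,"offset":[0.54,2.92,0],"turn":0},{"hand":1,"offset":[0.54,2.92,0],"turn":0},{"hand":1,"offset":[0.54,2.92,0],"turn":0},{"hand":1,"offset":[0.54,2.92,0],"turn":0},{"hand":1,"offset":[0.36,1.95,0],"turn":0},{"hand":1,"offset":[0,0,1],"turn":0},{"hand":1,"offset":[0,0,1],"turn":0}]' >/dev/null
python3 -m pendant '[{"hand":1,"offset":[0,0,1],"turn":0},{"hand":1,"offset":[0,0,0],"turn":0},{"hand":1,"offset":[0,0,0],"turn":0},{"hand":1,"offset":[0,0,0],"turn":0}]' >/dev/null
python3 nx.py 549.2 -271.9 52 -15.6
```

```text
t 14.42 pos [ 550.2 -270.9   83. ] yaw -15.5 open 35.9 F [-0.4 -0.1 -0.4]
turn 0.1 then offset cm: -0.07 0.12 3.10
```

```bash
python3 -m pendant '[{"hand":1,"offset":[-0.07,0.12,1],"turn":0},{"hand":1,"offset":[0,0,0.7],"turn":0},{"hand":1,"offset":[0,0,0.5],"turn":0},{"hand":1,"offset":[0,0,0.3],"turn":0},{"hand":1,"offset":[0,0,0.1],"turn":0},{"hand":1,"offset":[0,0,0],"turn":0},{"hand":1,"offset":[0,0,0],"turn":0},{"hand":1,"offset":[0,0,0],"turn":0}]' >/dev/null
python3 nx.py 549.2 -271.9 52 -15.6
python3 - <<'E'
from ov import *
c=camera('side'); 
im=cv2.resize(c['pixels'][80:180,320:460,::-1],(784,560),interpolation=cv2.INTER_CUBIC)
cv2.imwrite('pics/s9.png',im)
E
```

```text
t 15.08 pos [ 549.4 -273.1   57.7] yaw -15.6 open 35.7 F [-0.3 -0.   0.5]
turn 0.0 then offset cm: -0.05 -0.11 0.57
```

View pics/s9.png

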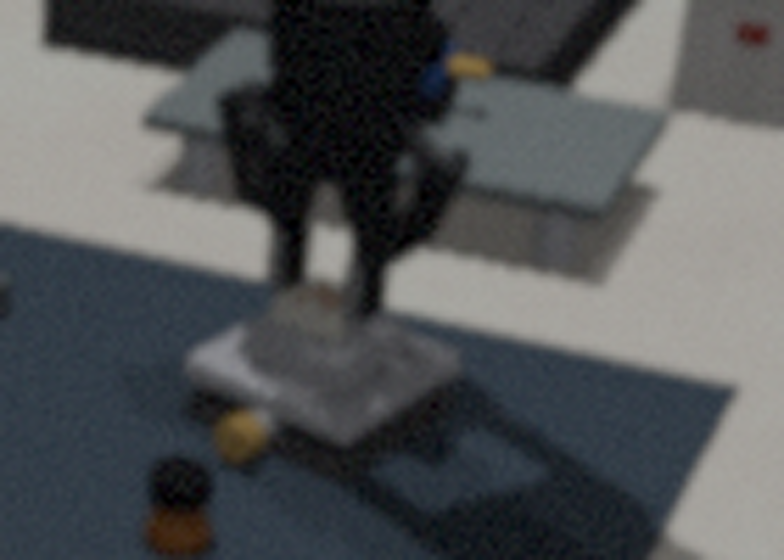

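```bash
python3 -m pendant '[{"hand":1,"offset":[-0.05,-0.1,0.2],"turn":0},{"hand":1,"offset":[0,0,0.2],"turn":0},{"hand":1,"offset":[0,0,0.1],"turn":0},{"hand":1,"offset":[0,0,0.05],"turn":0},{"hand":1,"offset":[0,0,0],"turn":0},{"hand":1,"offset":[0,0,0],"turn":0}]' >/dev/null
python3 nx.py 549.2 -271.9 52 -15.6
```

```text
t 15.63 pos [ 548.8 -271.7   52. ] yaw -15.6 open 35.6 F [-1.9  1.5  1.8]
turn 0.0 then offset cm: 0.04 0.01 -0.00
```

```bash
python3 -m pendant '[{"hand":0.1,"offset":[0,0,0],"turn":0},{"hand":0,"offset":[0,0,0],"turn":0},{"hand":-0.1,"offset":[0,0,0],"turn":0},{"hand":-0.3,"offset":[0,0,0],"turn":0},{"hand":-0.3,"offset":[0,0,0],"turn":0},{"hand":-0.3,"offset":[0,0,-1],"turn":0},{"hand":-1,"offset":[0,0,-2],"turn":0},{"hand":-1,"offset":[0,0,-3],"turn":0},{"hand":-1,"offset":[0,0,-1],"turn":0},{"hand":-1,"offset":[0,0,0],"turn":0},{"hand":-1,"offset":[0,0,0],"turn":0}]' >/dev/null
python3 nx.py 426.5 100.8 110 -15.6
```

```text
t 16.55 pos [ 549.3 -272.   122.6] yaw -15.6 open 85.0 F [-0.3 -0.1  0. ]
turn 0.0 then offset cm: -21.85 -32.61 1.26
```

```bash
python3 -m pendant '[{"hand":-1,"offset":[-1.99,-2.96,0],"turn":0},{"hand":-1,"offset":[-1.99,-2.96,0],"turn":0},{"hand":-1,"offset":[-1.99,-2.96,0],"turn":0},{"hand":-1,"offset":[-1.99,-2.96,0],"turn":0},{"hand":-1,"offset":[-1.99,-2.96,0],"turn":0},{"hand":-1,"offset":[-1.99,-2.96,0],"turn":0},{"hand":-1,"offset":[-1.99,-2.96,0],"turn":0},{"hand":-1,"offset":[-1.99,-2.96,0],"turn":0},{"hand":-1,"offset":[-1.99,-2.96,0],"turn":0},{"hand":-1,"offset":[-1.99,-2.96,0],"turn":0},{"hand":-1,"offset":[-1.99,-2.96,0],"turn":0}]' >/dev/null
python3 -m pendant '[{"hand":-1,"offset":[0,0,2],"turn":0},{"hand":-1,"offset":[0,0,2],"turn":0},{"hand":-1,"offset":[0,0,2],"turn":0},{"hand":-1,"offset":[0,0,0],"turn":0},{"hand":-1,"offset":[0,0,0],"turn":0},{"hand":-1,"offset":[0,0,0],"turn":0}]' >/dev/null
python3 nx.py 426.5 100.8 7 -15.6
python3 - <<'E'
from meas import *
c=snap('top','t10')
im=cv2.resize(c['pixels'][160:280,400:550,::-1],(750,600),interpolation=cv2.INTER_CUBIC)
cv2.imwrite('pics/t10c.png',im)
print([(r['score'],r['centre'],ray(c,r['centre'],.048)*1000) for r in place_of('top','square_tile')[:2]])
for t in (None,200): print(meas(c,(481,227),.060,12,t))
E
```

```text
t 17.97 pos [425.3 100.5  61.7] yaw -15.6 open 85.4 F [-0.3  0.2  0.4]
turn 0.0 then offset cm: 0.11 -0.06 5.47
[(0.76, [481.2, 225.4], array([ 551.2153, -272.5389,   48.    ]))]
{'cen': array([ 547.6807, -269.6713]), 'rect': array([ 548.2, -268.1]), 'size': array([49.3, 49.8]), 'ang': 88.5, 'thr': 186.0}
{'cen': array([ 539.6842, -264.3302]), 'rect': array([ 547.9, -267.1]), 'size': array([47.2, 49.1]), 'ang': 88.5, 'thr': 200}
```

View pics/t10c.png

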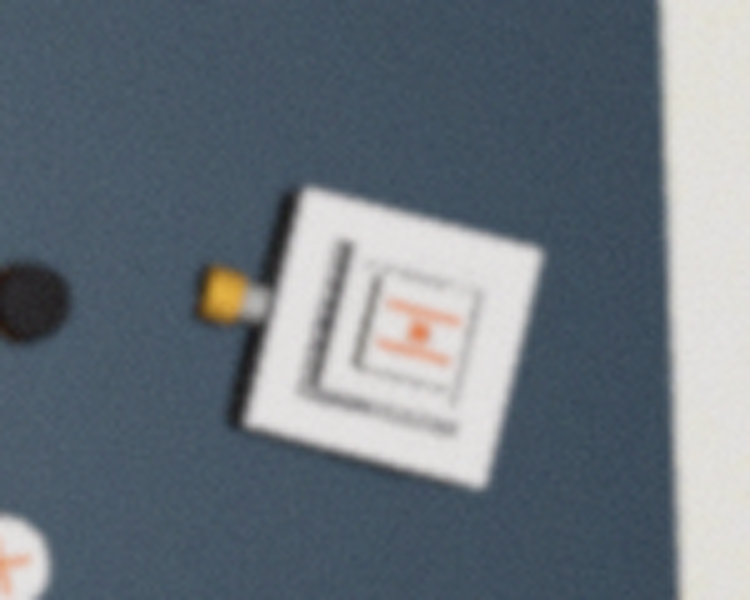

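```bash
python3 - <<'E'
from meas import *
c=camera('top'); p=c['pixels'].astype(int)
m=(p[:,:,0]-p[:,:,2]>25); m[:215]=0;m[238:]=0;m[:,:474]=0;m[:,495:]=0
w=(p[:,:,0]-p[:,:,2])*m; v,u=np.mgrid[:400,:640]
q=((u*w).sum()/w.sum(),(v*w).sum()/w.sum()); print(q,ray(c,q,.06)*1000)
E
python3 -m pendant '[{"hand":-1,"offset":[0.11,-0.06,2],"turn":0},{"hand":-1,"offset":[0,0,1.5],"turn":0},{"hand":-1,"offset":[0,0,1],"turn":0},{"hand":-1,"offset":[0,0,0.5],"turn":0},{"hand":-1,"offset":[0,0,0.4],"turn":0},{"hand":-0.6,"offset":[0,0,0],"turn":0},{"hand":-0.4,"offset":[0,0,0],"turn":0},{"hand":-0.2,"offset":[0,0,0],"turn":0},{"hand":0,"offset":[0,0,0],"turn":0},{"hand":0.2,"offset":[0,0,0],"turn":0},{"hand":1,"offset":[0,0,0],"turn":0},{"hand":1,"offset":[0,0,0],"turn":0}]' >/dev/null
python3 -m pendant '[{"hand":1,"offset":[0,0,0],"turn":0},{"hand":1,"offset":[0,0,0],"turn":0},{"hand":1,"offset":[0,0,0],"turn":0},{"hand":1,"offset":[0,0,0],"turn":0}]' >/dev/null
python3 nx.py 426.5 100.8 7 -15.6
```

```text
(np.float64(483.26961343989564), np.float64(225.99592236176807)) [ 550.004 -272.606   60.   ]
t 19.45 pos [427.1 101.    9. ] yaw -15.6 open 33.3 F [-4.1  0.3  6.5]
turn 0.0 then offset cm: -0.05 0.04 0.20
```

```bash
python3 -m pendant '[{"hand":1,"offset":[0,0,-1],"turn":0},{"hand":1,"offset":[0,0,-2],"turn":0},{"hand":1,"offset":[0,0,-3],"turn":0},{"hand":1,"offset":[0,0,-3],"turn":0},{"hand":1,"offset":[0,0,-3],"turn":0},{"hand":1,"offset":[0,0,0],"turn":0},{"hand":1,"offset":[0,0,0],"turn":0},{"hand":1,"offset":[0,0,0],"turn":0}]' >/dev/null
python3 nx.py 550 -272.6 69 -15.6
```

```text
t 20.12 pos [426.1 100.9 127.3] yaw -15.6 open 33.1 F [-0.8  0.2 -2.4]
turn 0.0 then offset cm: 21.98 32.64 5.83
```

```bash
python3 -m pendant '[{"hand":1,"offset":[1,1.5,0],"turn":0},{"hand":1,"offset":[1.99,2.96,0],"turn":0},{"hand":1,"offset":[1.99,2.96,0],"turn":0},{"hand":1,"offset":[1.99,2.96,0],"turn":0},{"hand":1,"offset":[1.99,2.96,0],"turn":0},{"hand":1,"offset":[1.99,2.96,0],"turn":0},{"hand":1,"offset":[1.99,2.96,0],"turn":0},{"hand":1,"offset":[1.99,2.96,0],"turn":0},{"hand":1,"offset":[1.99,2.96,0],"turn":0},{"hand":1,"offset":[1.99,2.96,0],"turn":0},{"hand":1,"offset":[1.99,2.96,0],"turn":0},{"hand":1,"offset":[1.08,1.54,0],"turn":0}]' >/dev/null
python3 -m pendant '[{"hand":1,"offset":[0,0,2],"turn":0},{"hand":1,"offset":[0,0,1],"turn":0},{"hand":1,"offset":[0,0,0.5],"turn":0},{"hand":1,"offset":[0,0,0],"turn":0},{"hand":1,"offset":[0,0,0],"turn":0},{"hand":1,"offset":[0,0,0],"turn":0}]' >/dev/null
python3 nx.py 550 -272.6 69 -15.6
```

```text
t 21.62 pos [ 550.9 -271.9   93.2] yaw -15.5 open 33.8 F [ 0.4 -0.1 -1.5]
turn 0.1 then offset cm: -0.07 0.09 2.42
```

```bash
python3 -m pendant '[{"hand":1,"offset":[-0.07,0.05,0.8],"turn":0},{"hand":1,"offset":[0,0,0.6],"turn":0},{"hand":1,"offset":[0,0,0.3],"turn":0},{"hand":1,"offset":[0,0,0.1],"turn":0},{"hand":1,"offset":[0,0,0],"turn":0},{"hand":1,"offset":[0,0,0],"turn":0},{"hand":1,"offset":[0,0,0],"turn":0}]' >/dev/null
python3 nx.py 550 -272.6 69 -15.6
python3 - <<'E'
from ov import *
c=camera('side'); 
im=cv2.resize(c['pixels'][80:180,320:460,::-1],(784,560),interpolation=cv2.INTER_CUBIC)
cv2.imwrite('pics/s11.png',im)
E
```

```text
t 22.20 pos [ 550.1 -272.9   75.1] yaw -15.6 open 33.7 F [ 0.2 -0.3 -1.9]
turn 0.0 then offset cm: -0.02 -0.03 0.61
```

View pics/s11.png

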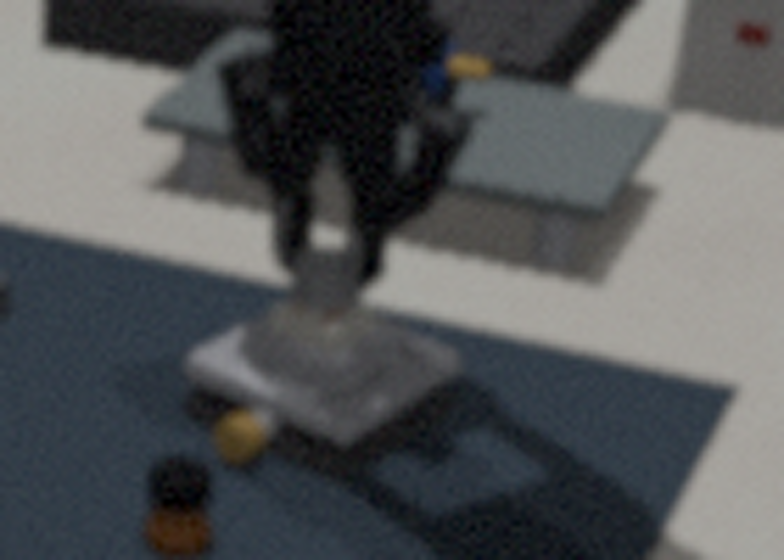

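Ring upright, centred over the tile, a few mm above. Lower and release.

```bash
python3 -m pendant '[{"hand":1,"offset":[0,0,0.2],"turn":0},{"hand":1,"offset":[0,0,0.2],"turn":0},{"hand":1,"offset":[0,0,0.15],"turn":0},{"hand":1,"offset":[0,0,0.1],"turn":0},{"hand":1,"offset":[0,0,0],"turn":0},{"hand":1,"offset":[0,0,0],"turn":0}]' >/dev/null
python3 nx.py 550 -272.6 69 -15.6
```

```text
t 22.75 pos [ 549.9 -272.8   69.1] yaw -15.6 open 33.8 F [-3.2  1.9  5.7]
turn 0.0 then offset cm: 0.00 -0.02 0.01
```

```bash
python3 -m pendant '[{"hand":0.2,"offset":[0,0,0],"turn":0},{"hand":0.1,"offset":[0,0,0],"turn":0},{"hand":0,"offset":[0,0,0],"turn":0},{"hand":-0.2,"offset":[0,0,0],"turn":0},{"hand":-0.3,"offset":[0,0,0],"turn":0},{"hand":-0.3,"offset":[0,0,0],"turn":0},{"hand":-0.3,"offset":[0,0,-1],"turn":0},{"hand":-1,"offset":[0,0,-2],"turn":0},{"hand":-1,"offset":[0,0,-3],"turn":0},{"hand":-1,"offset":[0,0,0],"turn":0},{"hand":-1,"offset":[0,0,0],"turn":0}]' >/dev/null
python3 nx.py 676.6 111.3 110 -15.6
```

```text
t 23.67 pos [ 551.7 -273.9  132. ] yaw -15.6 open 85.5 F [ 0.2 -0.6 -0.9]
turn 0.0 then offset cm: 1.67 -40.46 2.20
```

```bash
python3 -m pendant '[{"hand":-1,"offset":[0.14,-3.37,0],"turn":0},{"hand":-1,"offset":[0.14,-3.37,0],"turn":0},{"hand":-1,"offset":[0.14,-3.37,0],"turn":0},{"hand":-1,"offset":[0.14,-3.37,0],"turn":0},{"hand":-1,"offset":[0.14,-3.37,0],"turn":0},{"hand":-1,"offset":[0.14,-3.37,0],"turn":0},{"hand":-1,"offset":[0.14,-3.37,0],"turn":0},{"hand":-1,"offset":[0.14,-3.37,0],"turn":0},{"hand":-1,"offset":[0.14,-3.37,0],"turn":0},{"hand":-1,"offset":[0.14,-3.37,0],"turn":0},{"hand":-1,"offset":[0.14,-3.37,0],"turn":0},{"hand":-1,"offset":[0.14,-3.37,0],"turn":0}]' >/dev/null
python3 -m pendant '[{"hand":-1,"offset":[0,0,2],"turn":0},{"hand":-1,"offset":[0,0,2],"turn":0},{"hand":-1,"offset":[0,0,2],"turn":0},{"hand":-1,"offset":[0,0,0],"turn":0},{"hand":-1,"offset":[0,0,0],"turn":0},{"hand":-1,"offset":[0,0,0],"turn":0}]' >/dev/null
python3 nx.py 676.6 111.3 1 -15.6
python3 - <<'E'
from meas import *
c=snap('top','t12')
im=cv2.resize(c['pixels'][160:280,400:550,::-1],(750,600),interpolation=cv2.INTER_CUBIC)
c=snap('side','s12')
i2=cv2.resize(c['pixels'][120:180,340:415,::-1],(750,600),interpolation=cv2.INTER_CUBIC)
cv2.imwrite('pics/t12c.png',cv2.resize(np.hstack([im,i2]),(800,320)))
E
```

```text
t 25.17 pos [674.9 112.1  68.8] yaw -15.6 open 85.4 F [-0.4  0.7  0.2]
turn 0.0 then offset cm: 0.18 0.03 6.78
```

View pics/t12c.png

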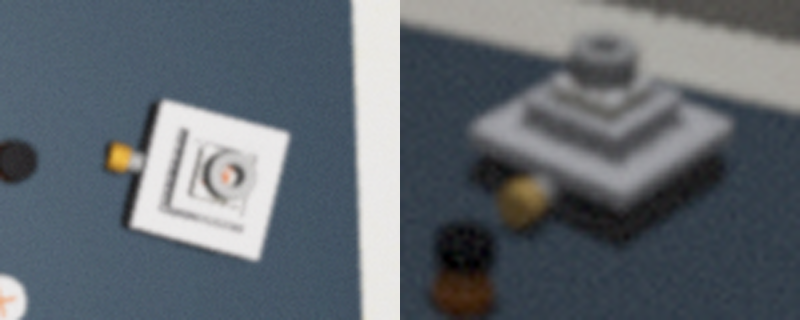

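```bash
python3 -m pendant '[{"hand":-1,"offset":[0.1,0,2],"turn":0},{"hand":-1,"offset":[0,0,2],"turn":0},{"hand":-1,"offset":[0,0,1.5],"turn":0},{"hand":-1,"offset":[0,0,0.8],"turn":0},{"hand":-1,"offset":[0,0,0.3],"turn":0},{"hand":-1,"offset":[0,0,0],"turn":0},{"hand":-1,"offset":[0,0,0],"turn":0}]' >/dev/null
python3 nx.py 676.6 111.3 1 -15.6
```

```text
t 25.85 pos [676.4 112.    3.3] yaw -15.6 open 85.6 F [-0.  -0.2 -0.1]
turn 0.0 then offset cm: 0.04 0.06 0.23
```

```bash
python3 -m pendant '[{"hand":-1,"offset":[0,0.06,0.2],"turn":0},{"hand":-0.6,"offset":[0,0,0],"turn":0},{"hand":-0.4,"offset":[0,0,0],"turn":0},{"hand":0,"offset":[0,0,0],"turn":0},{"hand":1,"offset":[0,0,0],"turn":0},{"hand":1,"offset":[0,0,0],"turn":0},{"hand":1,"offset":[0,0,0],"turn":0},{"hand":1,"offset":[0,0,0],"turn":0},{"hand":1,"offset":[0,0,0],"turn":0},{"hand":1,"offset":[0,0,0],"turn":0}]' >/dev/null
python3 nx.py 676.6 111.3 1 -15.6
python3 -m pendant '[{"hand":1,"offset":[0,0,-0.5],"turn":0},{"hand":1,"offset":[0,0,-1],"turn":0},{"hand":1,"offset":[0,0,-2],"turn":0},{"hand":1,"offset":[0,0,-3],"turn":0},{"hand":1,"offset":[0,0,-3],"turn":0},{"hand":1,"offset":[0,0,-2],"turn":0},{"hand":1,"offset":[0,0,0],"turn":0},{"hand":1,"offset":[0,0,0],"turn":0},{"hand":1,"offset":[0,0,0],"turn":0}]' >/dev/null
python3 nx.py 556.4 267.7 37 -15.6
```

```text
t 26.68 pos [676.6 111.5   1.8] yaw -15.6 open 59.3 F [-0.3  0.4  5.5]
turn 0.0 then offset cm: 0.00 0.02 0.08
t 27.43 pos [674.3 111.3 113.7] yaw -15.6 open 59.6 F [-1.1  0.5 -1.7]
turn 0.0 then offset cm: -15.56 -11.89 7.67
```

```bash
python3 -m pendant '[{"hand":1,"offset":[-1.11,-0.85,0],"turn":0},{"hand":1,"offset":[-2.22,-1.7,0],"turn":0},{"hand":1,"offset":[-2.22,-1.7,0],"turn":0},{"hand":1,"offset":[-2.22,-1.7,0],"turn":0},{"hand":1,"offset":[-2.22,-1.7,0],"turn":0},{"hand":1,"offset":[-2.22,-1.7,0],"turn":0},{"hand":1,"offset":[-2.22,-1.7,0],"turn":0},{"hand":1,"offset":[-1.1,-0.84,1],"turn":0},{"hand":1,"offset":[0,0,2],"turn":0},{"hand":1,"offset":[0,0,1],"turn":0},{"hand":1,"offset":[0,0,0],"turn":0},{"hand":1,"offset":[0,0,0],"turn":0}]' >/dev/null
python3 nx.py 556.4 267.7 37 -15.6
python3 - <<'E'
from ov import *
c=camera('side'); 
im=cv2.resize(c['pixels'][180:310,200:370,::-1],(784,600),interpolation=cv2.INTER_CUBIC)
cv2.imwrite('pics/s13.png',im)
E
```

```text
t 28.43 pos [556.6 266.9  73.1] yaw -15.6 open 59.5 F [ 0.2 -0.5 -1.8]
turn -0.0 then offset cm: -0.04 -0.08 3.61
```

View pics/s13.png

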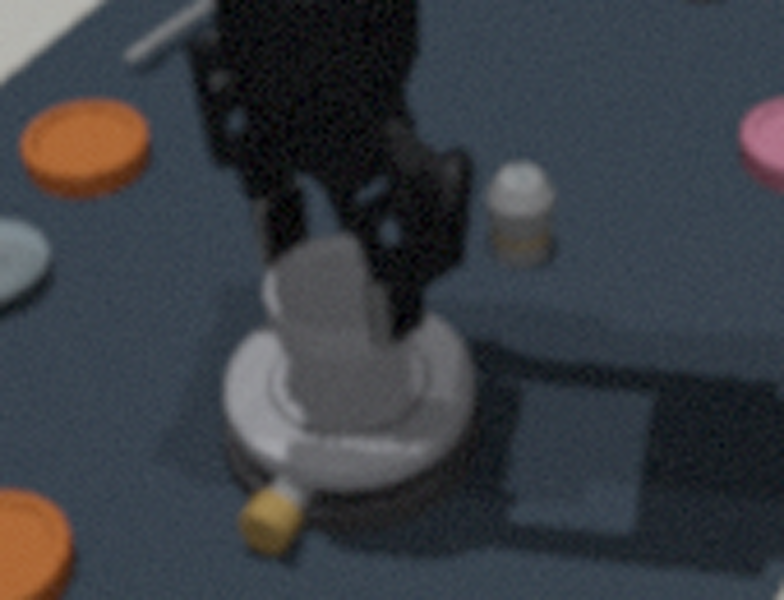

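Run:
```python
from ov import *
c=camera('side'); 
a=cv2.resize(c['pixels'][215:280,240:305,::-1],(500,500),interpolation=cv2.INTER_CUBIC)
a=cv2.convertScaleAbs(a,alpha=1.4)
def circ(img,tilt,org,sc):
  a_=np.radians(-15.6);R=np.array([[np.cos(a_),np.sin(a_),0],[np.sin(a_),-np.cos(a_),0],[0,0,-1]])
  t=np.radians(tilt);Rx=np.array([[1,0,0],[0,np.cos(t),-np.sin(t)],[0,np.sin(t),np.cos(t)]])
  for dz,col in((-8,(0,255,0)),(8,(0,0,255))):
    q=[]
    for th in np.linspace(0,2*np.pi,60):
      p=np.array([556.6,266.9,79])+R@Rx@np.array([31*np.cos(th),31*np.sin(th),dz])
      q.append((proj(c,p/1000)-org)*sc)
    cv2.polylines(img,[np.array(q).astype(np.int32)],True,col,1)
ims=[a]
for t in (0,30,-30):
  b=a.copy(); circ(b,t,np.array([240,215]),500/65); ims.append(b)
g=np.vstack([np.hstack(ims[:2]),np.hstack(ims[2:])])
cv2.imwrite('pics/s14.png',cv2.resize(g,(600,600)))
c=camera('top')
b=cv2.resize(c['pixels'][170:280,150:280,::-1],(768,600),interpolation=cv2.INTER_CUBIC)
cv2.imwrite('pics/t14.png',b[:600,:768])
```

```text
(no output)
```

View pics/s14.png

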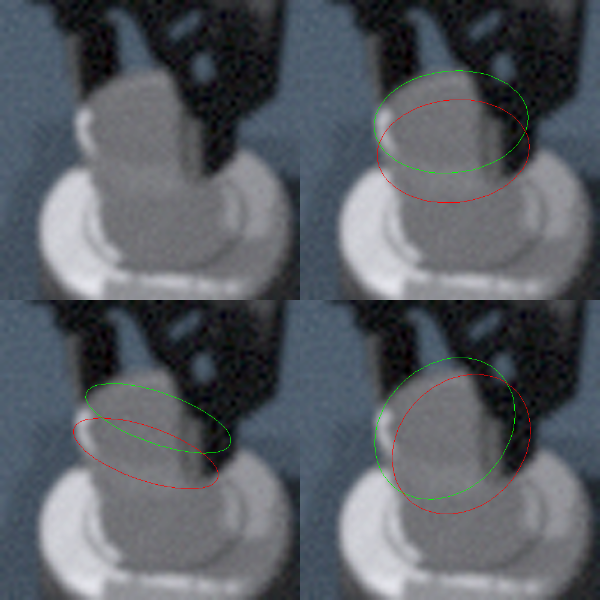

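View pics/t14.png

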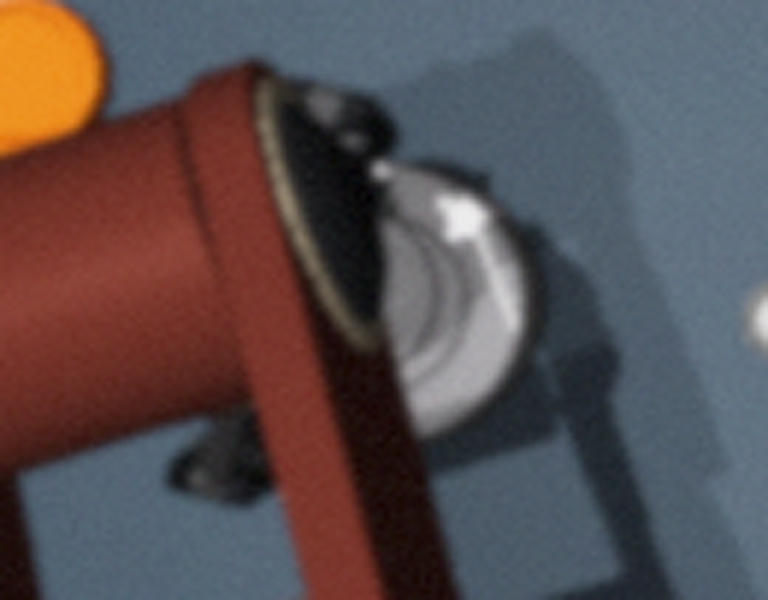

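```bash
python3 -m pendant '[{"hand":1,"offset":[0,-0.05,1],"turn":0},{"hand":1,"offset":[0,0,1],"turn":0},{"hand":1,"offset":[0,0,0.6],"turn":0},{"hand":1,"offset":[0,0,0.3],"turn":0},{"hand":1,"offset":[0,0,0.2],"turn":0},{"hand":1,"offset":[0,0,0],"turn":0},{"hand":1,"offset":[0,0,0],"turn":0},{"hand":1,"offset":[0,0,0],"turn":0}]' >/dev/null
python3 nx.py 556.4 267.7 37 -15.6
python3 - <<'E'
from ov import *
c=camera('side'); 
a=cv2.resize(c['pixels'][215:295,230:320,::-1],(675,600),interpolation=cv2.INTER_CUBIC)
cv2.imwrite('pics/s15.png',cv2.convertScaleAbs(a,alpha=1.3))
E
```

```text
t 29.25 pos [558.3 268.2  44.7] yaw -15.6 open 59.6 F [-1.   0.  -0.3]
turn 0.0 then offset cm: -0.17 0.10 0.77
```

View pics/s15.png

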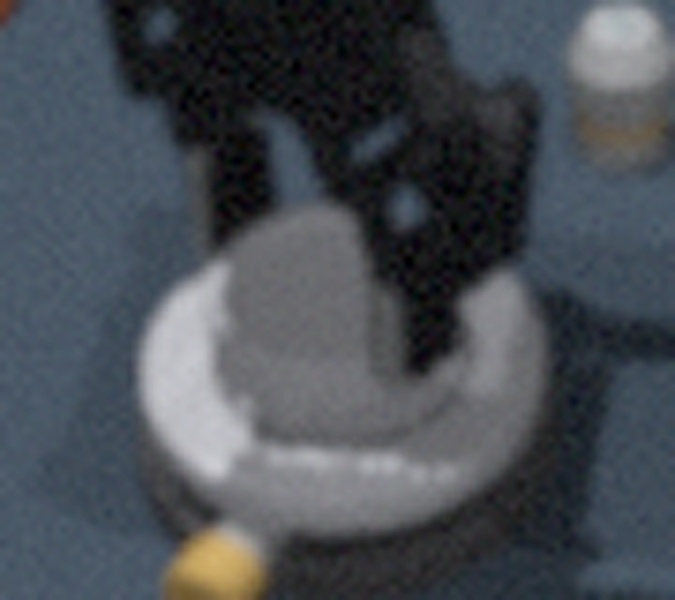

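```bash
python3 -m pendant '[{"hand":1,"offset":[-0.15,0.1,0.2],"turn":0},{"hand":1,"offset":[0,0,0],"turn":0},{"hand":1,"offset":[0,0,0],"turn":0}]' >/dev/null
python3 nx.py 556.4 267.7 37 -15.6
python3 -m pendant '[{"hand":1,"offset":[0,0,0.2],"turn":0},{"hand":1,"offset":[0,0,0],"turn":0},{"hand":1,"offset":[0,0,0],"turn":0}]' >/dev/null
python3 nx.py 556.4 267.7 37 -15.6
```

```text
t 29.55 pos [556.1 267.5  42.2] yaw -15.6 open 59.6 F [-0.1 -0.8 -0.5]
turn 0.0 then offset cm: 0.03 -0.03 0.52
t 29.80 pos [556.1 267.5  40.1] yaw -15.6 open 59.4 F [ 0.3 -0.2 -1.1]
turn 0.0 then offset cm: 0.02 -0.03 0.31
```

```bash
python3 -m pendant '[{"hand":1,"offset":[0.02,0,0.2],"turn":0},{"hand":1,"offset":[0,0,0],"turn":0},{"hand":1,"offset":[0,0,0],"turn":0}]' >/dev/null
python3 nx.py 556.4 267.7 37 -15.6
python3 -m pendant '[{"hand":1,"offset":[0,0,0.1],"turn":0},{"hand":1,"offset":[0,0,0],"turn":0},{"hand":1,"offset":[0,0,0],"turn":0}]' >/dev/null
python3 nx.py 556.4 267.7 37 -15.6
python3 - <<'E'
from ov import *
c=camera('side'); 
a=cv2.resize(c['pixels'][215:295,230:320,::-1],(675,600),interpolation=cv2.INTER_CUBIC)
cv2.imwrite('pics/s16.png',cv2.convertScaleAbs(a,alpha=1.3))
E
```

```text
t 30.05 pos [556.3 267.4  38.1] yaw -15.6 open 59.5 F [-0.3  0.3 -0.9]
turn 0.0 then offset cm: 0.00 -0.03 0.11
t 30.30 pos [556.4 267.5  37.2] yaw -15.6 open 59.4 F [-0.1 -0.3 -0.8]
turn 0.0 then offset cm: -0.01 -0.02 0.02
```

View pics/s16.png

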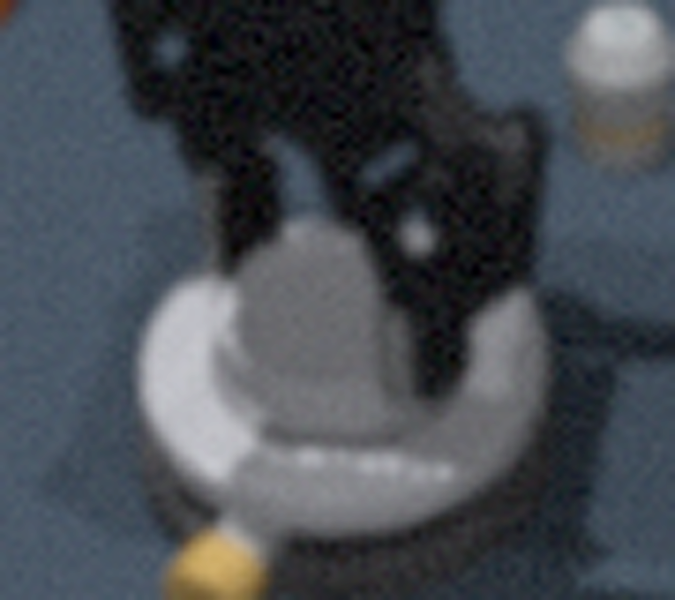

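```bash
python3 -m pendant '[{"hand":1,"offset":[0,0,0.07],"turn":0},{"hand":1,"offset":[0,0,0.03],"turn":0},{"hand":1,"offset":[0,0,0],"turn":0}]' | grep -E "force|pos"
python3 -m pendant '[{"hand":-0.3,"offset":[0,0,0],"turn":0},{"hand":-0.6,"offset":[0,0,0],"turn":0},{"hand":-1,"offset":[0,0,0],"turn":0},{"hand":-1,"offset":[0,0,0],"turn":0},{"hand":-1,"offset":[0,0,0],"turn":0},{"hand":-1,"offset":[0,0,0],"turn":0},{"hand":-1,"offset":[0,0,-1],"turn":0},{"hand":-1,"offset":[0,0,-3],"turn":0},{"hand":-1,"offset":[0,0,-3],"turn":0},{"hand":-1,"offset":[0,0,-1],"turn":0},{"hand":-1,"offset":[0,0,0],"turn":0},{"hand":-1,"offset":[0,0,0],"turn":0}]' >/dev/null
python3 nx.py 455.8 -113.6 110 -15.6
```

```text
position: [0.5566, 0.2675, 0.0368]
force: [-2.1, -0.5, 2.2]
t 31.60 pos [556.8 267.6 117. ] yaw -15.6 open 85.7 F [-0.6 -0.7 -0. ]
turn 0.0 then offset cm: 0.53 39.43 0.70
```

```bash
python3 -m pendant '[{"hand":-1,"offset":[0.04,3.29,0],"turn":0},{"hand":-1,"offset":[0.04,3.29,0],"turn":0},{"hand":-1,"offset":[0.04,3.29,0],"turn":0},{"hand":-1,"offset":[0.04,3.29,0],"turn":0},{"hand":-1,"offset":[0.04,3.29,0],"turn":0},{"hand":-1,"offset":[0.04,3.29,0],"turn":0},{"hand":-1,"offset":[0.04,3.29,0],"turn":0},{"hand":-1,"offset":[0.04,3.29,0],"turn":0},{"hand":-1,"offset":[0.04,3.29,0],"turn":0},{"hand":-1,"offset":[0.04,3.29,0],"turn":0},{"hand":-1,"offset":[0.04,3.29,0],"turn":0},{"hand":-1,"offset":[0.04,3.24,0],"turn":0}]' >/dev/null
python3 -m pendant '[{"hand":-1,"offset":[0,0,2],"turn":0},{"hand":-1,"offset":[0,0,2],"turn":0},{"hand":-1,"offset":[0,0,1],"turn":0},{"hand":-1,"offset":[0,0,0],"turn":0},{"hand":-1,"offset":[0,0,0],"turn":0},{"hand":-1,"offset":[0,0,0],"turn":0}]' >/dev/null
python3 nx.py 455.8 -113.6 4 -15.6
python3 - <<'E'
from meas import *
c=snap('top','t17')
im=cv2.resize(c['pixels'][165:285,140:290,::-1],(750,600),interpolation=cv2.INTER_CUBIC)
c=snap('side','s17')
i2=cv2.resize(c['pixels'][230:310,230:330,::-1],(750,600),interpolation=cv2.INTER_CUBIC)
cv2.imwrite('pics/t17c.png',cv2.resize(np.hstack([im,i2]),(800,320)))
E
```

```text
t 33.10 pos [ 455.5 -113.3   66.6] yaw -15.5 open 85.6 F [-0.5  0.4  0.3]
turn 0.1 then offset cm: 0.04 0.02 6.26
```

View pics/t17c.png

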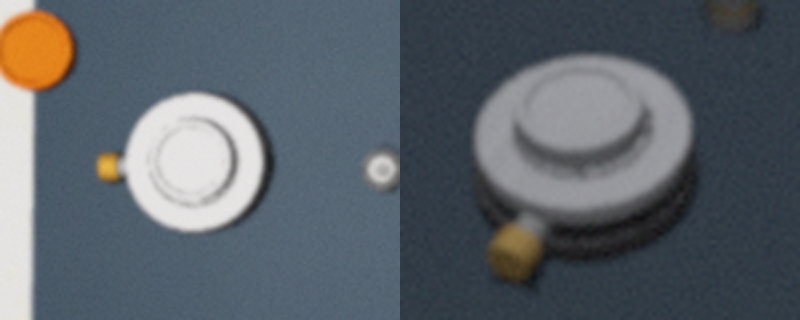

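```bash
python3 - <<'E'
from meas import *
c=camera('top'); print(ray(c,(212.6,225),.051)*1000, proj(c,[.5565,.2676,.051]))
im=c['pixels'][200:250,185:240,::-1]
a=cv2.convertScaleAbs(cv2.resize(im,(770,700),interpolation=cv2.INTER_CUBIC),alpha=1.6,beta=-150)
f=14
for r,col in((31,(0,0,255)),(25,(0,255,0))):
  q=[(proj(c,[.5565+r*np.cos(t)/1000,.2676+r*np.sin(t)/1000,.051])-[185,200]+.5)*f for t in np.linspace(0,6.28,80)]
  cv2.polylines(a,[np.array(q).astype(np.int32)],True,col,1)
cv2.imwrite('pics/t18.png',cv2.resize(a,(616,560)))
E
python3 -m pendant '[{"hand":-1,"offset":[0.04,0,2],"turn":0},{"hand":-1,"offset":[0,0,2],"turn":0},{"hand":-1,"offset":[0,0,1.2],"turn":0},{"hand":-1,"offset":[0,0,0.7],"turn":0},{"hand":-1,"offset":[0,0,0.2],"turn":0},{"hand":-1,"offset":[0,0,0],"turn":0},{"hand":-1,"offset":[0,0,0],"turn":0}]' >/dev/null
python3 nx.py 455.8 -113.6 4 -15.6
```

```text
[556.8991 263.4547  51.    ] [210.5128 225.22  ]
t 33.83 pos [ 456.4 -114.     6.3] yaw -15.6 open 85.5 F [ 0.4 -0.2  0.8]
turn 0.0 then offset cm: -0.07 -0.02 0.23
```

View pics/t18.png

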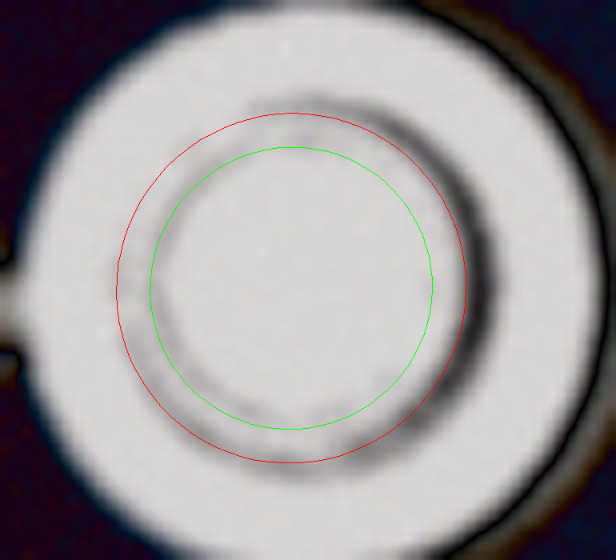

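```bash
python3 -m pendant '[{"hand":-1,"offset":[-0.06,0,0.2],"turn":0},{"hand":-0.6,"offset":[0,0,0.02],"turn":0},{"hand":-0.4,"offset":[0,0,0],"turn":0},{"hand":-0.2,"offset":[0,0,0],"turn":0},{"hand":0,"offset":[0,0,0],"turn":0},{"hand":0.2,"offset":[0,0,0],"turn":0},{"hand":1,"offset":[0,0,0],"turn":0},{"hand":1,"offset":[0,0,0],"turn":0},{"hand":1,"offset":[0,0,0],"turn":0},{"hand":1,"offset":[0,0,0],"turn":0},{"hand":1,"offset":[0,0,0],"turn":0},{"hand":1,"offset":[0,0,0],"turn":0}]' >/dev/null
python3 nx.py 455.8 -113.6 4 -15.6
python3 -m pendant '[{"hand":1,"offset":[0,0,-0.5],"turn":0},{"hand":1,"offset":[0,0,-1],"turn":0},{"hand":1,"offset":[0,0,-2],"turn":0},{"hand":1,"offset":[0,0,-3],"turn":0},{"hand":1,"offset":[0,0,-3],"turn":0},{"hand":1,"offset":[0,0,-2],"turn":0},{"hand":1,"offset":[0,0,0],"turn":0},{"hand":1,"offset":[0,0,0],"turn":0},{"hand":1,"offset":[0,0,0],"turn":0}]' >/dev/null
python3 nx.py 556.5 267.3 52 -15.6
python3 - <<'E'
from ov import *
c=camera('side'); 
a=cv2.resize(c['pixels'][100:220,330:450,::-1],(600,600),interpolation=cv2.INTER_CUBIC)
cv2.imwrite('pics/s19.png',cv2.convertScaleAbs(a,alpha=1.3))
E
```

```text
t 34.83 pos [ 455.4 -113.7    3.8] yaw -15.6 open 37.2 F [-1.8  1.   7. ]
turn 0.0 then offset cm: 0.04 -0.02 -0.02
t 35.58 pos [ 454.3 -113.3  117.2] yaw -15.6 open 37.1 F [-0.9  1.2 -1. ]
turn 0.0 then offset cm: -0.39 -39.40 6.52
```

View pics/s19.png

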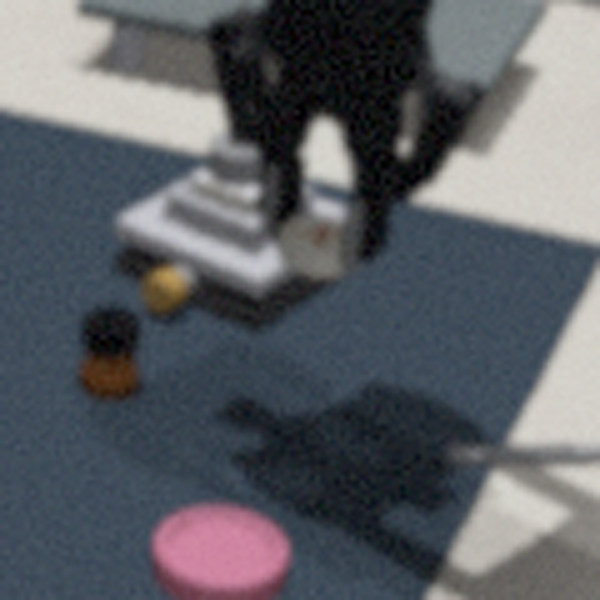

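```bash
python3 -m pendant '[{"hand":1,"offset":[-0.02,-1.4,0],"turn":0},{"hand":1,"offset":[-0.03,-2.8,0],"turn":0},{"hand":1,"offset":[-0.03,-3.2,0],"turn":0},{"hand":1,"offset":[-0.03,-3.2,0],"turn":0},{"hand":1,"offset":[-0.03,-3.2,0],"turn":0},{"hand":1,"offset":[-0.03,-3.2,0],"turn":0},{"hand":1,"offset":[-0.03,-3.2,0],"turn":0},{"hand":1,"offset":[-0.03,-3.2,0],"turn":0},{"hand":1,"offset":[-0.03,-3.2,0],"turn":0},{"hand":1,"offset":[-0.03,-3.2,0],"turn":0},{"hand":1,"offset":[-0.03,-3.2,0],"turn":0},{"hand":1,"offset":[-0.03,-3.2,0],"turn":0}]' >/dev/null
python3 -m pendant '[{"hand":1,"offset":[-0.03,-2.2,0],"turn":0},{"hand":1,"offset":[0,-1,0],"turn":0},{"hand":1,"offset":[0,0,1],"turn":0},{"hand":1,"offset":[0,0,1.5],"turn":0},{"hand":1,"offset":[0,0,1],"turn":0},{"hand":1,"offset":[0,0,0],"turn":0},{"hand":1,"offset":[0,0,0],"turn":0},{"hand":1,"offset":[0,0,0],"turn":0}]' >/dev/null
python3 nx.py 556.5 267.3 52 -15.6
```

```text
t 37.30 pos [557.2 266.2  83.1] yaw -15.6 open 37.0 F [-0.1  0.4 -0.7]
turn -0.0 then offset cm: -0.09 -0.09 3.11
```

```bash
python3 -m pendant '[{"hand":1,"offset":[-0.05,-0.05,1],"turn":0},{"hand":1,"offset":[0,0,0.7],"turn":0},{"hand":1,"offset":[0,0,0.4],"turn":0},{"hand":1,"offset":[0,0,0.2],"turn":0},{"hand":1,"offset":[0,0,0],"turn":0},{"hand":1,"offset":[0,0,0],"turn":0},{"hand":1,"offset":[0,0,0],"turn":0}]' >/dev/null
python3 nx.py 556.5 267.3 52 -15.6
python3 - <<'E'
from ov import *
c=camera('side'); 
a=cv2.resize(c['pixels'][205:295,230:320,::-1],(600,600),interpolation=cv2.INTER_CUBIC)
cv2.imwrite('pics/s20.png',cv2.convertScaleAbs(a,alpha=1.3))
E
```

```text
t 37.88 pos [557.  267.7  60.5] yaw -15.6 open 37.0 F [ 0.2 -0.6  0.1]
turn 0.0 then offset cm: -0.04 0.06 0.85
```

View pics/s20.png

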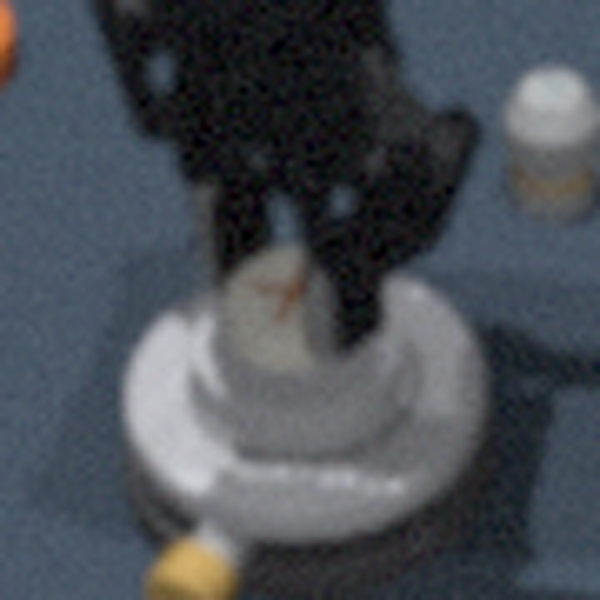

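```bash
python3 -m pendant '[{"hand":1,"offset":[-0.04,0.04,0.25],"turn":0},{"hand":1,"offset":[0,0,0.2],"turn":0},{"hand":1,"offset":[0,0,0.15],"turn":0},{"hand":1,"offset":[0,0,0],"turn":0},{"hand":1,"offset":[0,0,0],"turn":0}]' >/dev/null
python3 nx.py 556.5 267.3 52 -15.6
```

```text
t 38.35 pos [556.1 267.3  53.9] yaw -15.6 open 36.9 F [-0.1  0.2 -0.2]
turn 0.0 then offset cm: 0.04 -0.01 0.19
```

```bash
python3 -m pendant '[{"hand":1,"offset":[0.03,0,0.1],"turn":0},{"hand":1,"offset":[0,0,0.1],"turn":0},{"hand":1,"offset":[0,0,0],"turn":0},{"hand":1,"offset":[0,0,0],"turn":0}]' >/dev/null
python3 nx.py 556.5 267.3 52 -15.6
```

```text
t 38.68 pos [556.6 267.2  52.1] yaw -15.6 open 36.7 F [ 0.1 -0.3 -0.4]
turn 0.0 then offset cm: -0.01 -0.01 0.01
```

```bash
python3 -m pendant '[{"hand":1,"offset":[0,0,0.05],"turn":0},{"hand":1,"offset":[0,0,0.02],"turn":0},{"hand":1,"offset":[0,0,0],"turn":0}]' >/dev/null
python3 nx.py 556.5 267.3 52 -15.6
python3 -m pendant '[{"hand":0.1,"offset":[0,0,0],"turn":0},{"hand":0,"offset":[0,0,0],"turn":0},{"hand":-0.1,"offset":[0,0,0],"turn":0},{"hand":-0.3,"offset":[0,0,0],"turn":0},{"hand":-0.3,"offset":[0,0,0],"turn":0},{"hand":-0.3,"offset":[0,0,-1],"turn":0},{"hand":-1,"offset":[0,0,-2],"turn":0},{"hand":-1,"offset":[0,0,-3],"turn":0},{"hand":-1,"offset":[0,0,-3],"turn":0},{"hand":-1,"offset":[0,0,-3],"turn":0},{"hand":-1,"offset":[0,0,0],"turn":0}]' >/dev/null
python3 -m pendant '[{"hand":-1,"offset":[0,3,-1],"turn":0},{"hand":-1,"offset":[0,3,0],"turn":0},{"hand":-1,"offset":[0,3,0],"turn":0},{"hand":-1,"offset":[0,3,0],"turn":0},{"hand":-1,"offset":[0,3,0],"turn":0},{"hand":-1,"offset":[0,3,0],"turn":0},{"hand":-1,"offset":[0,3,0],"turn":0},{"hand":-1,"offset":[0,1,0],"turn":0},{"hand":-1,"offset":[0,0,0],"turn":0},{"hand":-1,"offset":[0,0,0],"turn":0},{"hand":-1,"offset":[0,0,0],"turn":0}]' >/dev/null
python3 nx.py 556.5 267.3 52 -15.6
python3 - <<'E'
from meas import *
c=snap('top','t21')
b=cv2.resize(c['pixels'][165:285,140:290,::-1],(750,600),interpolation=cv2.INTER_CUBIC)
d=cv2.resize(c['pixels'][165:285,400:550,::-1],(750,600),interpolation=cv2.INTER_CUBIC)
p=c['pixels'].astype(int)
m=(p[:,:,0]-p[:,:,2]>25); m[:210]=0;m[240:]=0;m[:,:197]=0;m[:,225:]=0
w=(p[:,:,0]-p[:,:,2])*m; v,u=np.mgrid[:400,:640]
q=((u*w).sum()/w.sum(),(v*w).sum()/w.sum()); print('disc',q,ray(c,q,.06)*1000)
s=snap('side','s21')
e=cv2.resize(s['pixels'][225:305,230:330,::-1],(750,600),interpolation=cv2.INTER_CUBIC)
f=cv2.resize(s['pixels'][120:180,340:415,::-1],(750,600),interpolation=cv2.INTER_CUBIC)
cv2.imwrite('pics/e21.png',cv2.resize(np.vstack([np.hstack([b,d]),np.hstack([e,f])]),(750,600)))
E
```

```text
t 38.93 pos [556.7 267.3  51.9] yaw -15.6 open 36.6 F [-2.5 -1.2  1.8]
turn 0.0 then offset cm: -0.02 0.00 -0.01
t 40.77 pos [497.8  56.2 181.6] yaw -15.5 open 84.8 F [ 0.6 -0.6 -0.2]
turn 0.1 then offset cm: -0.03 -21.91 12.96
disc (np.float64(209.8424043062201), np.float64(224.43002392344496)) [558.0206 267.0655  60.    ]
```

View pics/e21.png

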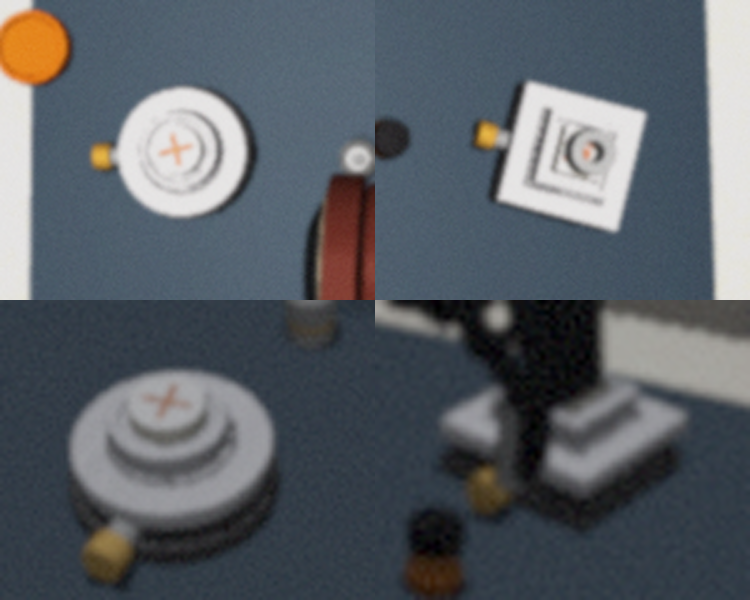

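View pics/s21.png

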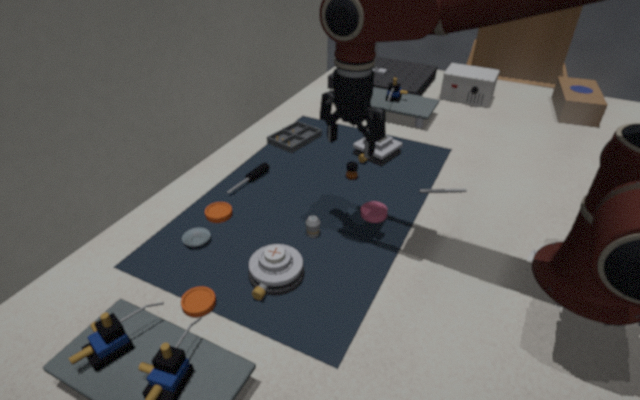

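Run:
```python
from h import *
c=camera('top')
r=place_of('top','ring_weight')
print([(x['score'],(ray(c,x['centre'],.06)*1000).round(1)) for x in r[:2]])
print(ticket.hand_in(), monitor.get_state()['time_s'])
```

```text
[(0.79, array([ 553.8, -270.4,   60. ])), (0.6, array([554.3, 257.9,  60. ]))]
the job is handed in; nothing more can be done
the job is handed in; nothing more can be done
```

All five pieces were placed in the required order, and I handed the job in with about 41 s on the robot's clock. The arm had retreated to 0.18 m and was touching nothing; the hand-in gave no verdict.

Final checks, all within the limits:

| Piece | Measured position | Limit |
|---|---|---|
| Carrier on square stage | about 1.5 mm off centre, sides in line with the stage (judged by eye) | 12 mm |
| Tile in carrier pocket | about 1 mm off centre (measured before the ring went on) | 9 mm |
| Ring on tile | about 4.4 mm off by the network's ring position, about 2.5 mm by eye in the top picture | 10 mm |
| Dish on round stage | about 1 mm off centre | 12 mm |
| Disc in dish pocket | about 1.5 mm off centre | 9 mm |

- **Flatness:** everything looked flat in the last pictures. That is judged by eye, because the cameras give no depth. In the last side picture the gripper hid the ring and part of the square stack, so that stack's side view is from right after the ring was placed.
- **Bystanders:** the objective and the jar are still standing, and the orange and pink look-alikes were not moved.
- **Disagreements:** the two estimates of the ring's position differ by about 2 mm. The network also reported a second, weaker "ring" at the round stage, which is a false detection. In the side pictures the carrier and then the dish looked possibly tilted while held. Overlays of a level outline did not confirm it, and both looked flat once set down.

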